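Seat the drive module and hold the cover over its posts

TASK

Set the drive module into the open mouth of the guide channel in the dust extractor's control chassis, slide it along under the lips until the detent snaps in and it is fully home, and let go of it. Then lift the cover plate by its handle and hold it level, hovering about 15 mm above the four posts without touching them, with every threaded hole showing whole through its own corner hole of the cover. Finish while holding the cover still there, ready for a colleague to start the screws, and leave the other things on the bench alone.

Things in the scene. Friction and masses are not known exactly. Their poses are not given: they have to be found in the camera images.
- chassis: Open control chassis, fixed on the bench: grey base plate 160 x 130 x 8 mm, a guide channel along its middle, a steel post (14 mm across, 72 mm high above the bench) at each corner, terminals lower than 20 mm between. Origin: centre of the underside, at bench height; x along the channel from open mouth to end stop, z up. The channel floor is the base plate's top, 8 mm up.
- mouth (a point): Point on the channel floor where the module's origin can be set down from above (chassis x = -32, y = 0, z = 8 mm); axes as the chassis. Here (chassis x -73 to -3 mm) the channel is open above and 52 mm wide inside, side walls 10 mm high; then it narrows to 47 mm and runs under the lips.
- home (a point): Point on the channel floor where the module's origin lies when fully home (chassis x = 38, y = 0, z = 8 mm), 70 mm along +x from the mouth; axes as the chassis. Lips cover the channel's edges from chassis x = 6 to 72 mm: underside 10 mm, top 13 mm above the channel floor, 36 mm free between them. The end stop is met 1.5 mm past home.
- detent (a joint): Sprung steel ball, 16 mm across, in the channel floor at the home point. 0 = up, 3 mm proud of the floor; about 0.003 (m) = pressed flush by the module's foot passing over it; back to 0 when it snaps into the groove under a module that is home. Sliding over it takes about 3 to 10 N.
- module: Drive module, about 300 g: grey block 52 x 32 mm (x, y), finned top 57 mm above the underside, on an aluminium foot 60 x 44 x 8 mm. Groove 14 mm wide across the underside's middle, along y. Same either way round. Origin: centre of the underside, x along its length, z up. Grip the 32 mm block across y, fingertips 15 mm or more above the underside to clear the lips.
- cover: Aluminium cover plate 160 x 130 x 4 mm (x, y, z), about 320 g, flat on the bench, a 13 mm hole in each corner, black bow handle in the middle: bar along x, 90 mm long, 14 mm wide, 20 to 38 mm above the plate's underside, on legs 38 mm either side of the centre. Same either way round. Origin: centre of the underside, z up through the handle.
- post0 (a point): Centre of the top of a chassis post, with a dark threaded hole 5 mm across (chassis x = -68, y = -53, z = 72 mm).
- hole0 (a point): Centre of a hole of the cover at the plate's underside (cover x = -68, y = -53, z = 0 mm).
- post1 (a point): Centre of the top of a chassis post, with a dark threaded hole 5 mm across (chassis x = +68, y = -53, z = 72 mm).
- hole1 (a point): Centre of a hole of the cover at the plate's underside (cover x = +68, y = -53, z = 0 mm).
- post2 (a point): Centre of the top of a chassis post, with a dark threaded hole 5 mm across (chassis x = +68, y = +53, z = 72 mm).
- hole2 (a point): Centre of a hole of the cover at the plate's underside (cover x = +68, y = +53, z = 0 mm).
- post3 (a point): Centre of the top of a chassis post, with a dark threaded hole 5 mm across (chassis x = -68, y = +53, z = 72 mm).
- hole3 (a point): Centre of a hole of the cover at the plate's underside (cover x = -68, y = +53, z = 0 mm).
- jar: Bystander, to be left alone: closed jar, 60 mm across, 75 mm high.
- glue: Bystander, to be left alone: bottle, 60 mm across, 125 mm high.
- form: Bystander, to be left alone: white plaster limb form, 90 mm across, 137 mm high.
- mug: Bystander, to be left alone: white mug, 80 mm across, 90 mm high.
- tape: Bystander, to be left alone: roll of tape lying flat, 90 mm across, 20 mm high.
- screwdriver: Bystander, to be left alone: screwdriver lying on the bench.
- hammer: Bystander, to be left alone: hammer lying on the bench.
Things that resemble listed ones, but are neither listed nor needed, are in the scene too. Leave any red look-alike of the module alone.

How it is judged (in metres and radians):
On the way, in this order (a step that is already met when the one before it is completed fails the run):
1. the module is fully home, held by the detent, and let go (x of module in the frame of chassis between 0.0345 and 0.0415 m and y of module in the frame of chassis between -0.003 and 0.003 m and z of module in the frame of chassis below 0.011 m and angle between the z axis of module and the z axis of chassis, either way round below 0.06 rad and value of joint detent below 0.0015 m and contact force between the fingers and module below 0.1 N), for 0.2 s.
2. the cover is lifted clear of the bench, the module staying home (x of module in the frame of chassis between 0.0345 and 0.0415 m and y of module in the frame of chassis between -0.003 and 0.003 m and z of module in the frame of chassis below 0.011 m and angle between the z axis of module and the z axis of chassis, either way round below 0.06 rad and value of joint detent below 0.0015 m and height (world z) of cover above 0.04 m), for 0.1 s.
At the end, for the whole second after the job is handed in: Module let go, flat, within 3.5 mm of home along the channel, detent up (under 1.5 mm). Cover held still by the fingers, touching neither chassis nor module, level to 0.07 rad, underside 4 to 30 mm above the posts, each hole within 4 mm sideways of its post (either way round) (all of step 1 and ((horizontal distance between hole0 and post0 below 0.004 m and horizontal distance between hole1 and post1 below 0.004 m and horizontal distance between hole2 and post2 below 0.004 m and horizontal distance between hole3 and post3 below 0.004 m) or (horizontal distance between hole0 and post2 below 0.004 m and horizontal distance between hole1 and post3 below 0.004 m and horizontal distance between hole2 and post0 below 0.004 m and horizontal distance between hole3 and post1 below 0.004 m)) and z of cover in the frame of chassis between 0.076 and 0.102 m and angle between cover's own z axis and vertical below 0.07 rad and linear speed of cover below 0.01 m/s and contact force between the fingers and cover above 1 N and contact force between cover and chassis below 0.1 N and contact force between cover and module below 0.1 N); the arm keeps its last pose, push and grip.
It fails at once if another thing on the bench is pushed away or knocked over (moved over 25 mm) (distance of any of jar, glue, form, mug, tape, screwdriver, hammer from where it was at the start of the episode above 0.025 m).
It also fails if it takes over 61 s, if anything falls off the work surface, if the arm or the gripper's body presses on something with over 40 N, if the wrist force passes 120 N, or if a joint passes its speed limit or range.

ROBOT

A 6-joint arm with a two-finger parallel gripper is mounted at the origin on the work surface. World frame = base frame: x ahead of the robot, y to its left, z up, the work surface at z = 0. Lengths are in mm, angles in rad, forces in N, time in s.
With the tool pointing down it reaches from about 350 to 775 mm from the base axis. Payload 7.3 kg.
Tool frame: the origin (TCP) lies on the centre line of the jaws, within the pads' length; the fingertips stand 22 mm ahead of it and the grasp point (between the pads) lies 3 mm ahead of it; z points along the fingers, y is the direction in which the jaws open and shut (so a half turn about z gives the same grasp; the last joint's range is limited). The gripper opens to 92 mm and grips with 3 to 60 N. Pads are 19 mm wide; open, the fingers measure 130 mm over their backs; the gripper's body (75 mm by 190 mm) begins 47 mm behind the grasp point.
Start: joints at [1.017, 0.342, 1.524, -0, 1.275, -0.146], TCP at [208.198, 481.974, 219.141] pointing down, gripper open.
Joint ranges: [-2.53, 2.53], [-0.77, 2.02], [0.04, 2.7], [-1, 4.14], [0.28, 2.66], [-3.11, 3.11]. Speed limits (rad/s): [2.57, 2.57, 3.14, 3.14, 3.14, 3.14].

INTERFACE

Orientations are given as [roll, pitch, yaw] about the fixed x, y, z axes, in that order (R = Rz(yaw) Ry(pitch) Rx(roll)).
In Python, from plant import get_obs, capture, bot, spot_in gives the robot as it stands.
- The arm moves only by the shell command python3 -m handwheel 'ROWS' [OPENING]. ROWS is JSON, a list of rows, each a list of 2 entries, a list of its own where there are three numbers: the shift along the world's x, y, z in mm, then the turn, a rotation vector about the world's x, y, z in rad. In form: [[[x, y, z], [wx, wy, wz]], ...]. A call has 1 to 12 rows; each row shifts and turns the commanded pose from where the row before left it; what a row does not reach is not made up. A row lasts 1/8 s, in which the tool goes at most 62.5 mm and 10.7 degrees, less where a joint would pass 70% of its speed; a pose out of reach is approached as far as the arm can. A call is refused whole if a number of a shift passes 62.5 or a number of a turn 0.188, either way. A call with a gripper value outside its range is refused whole. OPENING is the closure, from 0 (fully open) to 1 (shut), set as the call begins (- or left out, the last holds). The fingers move at their own pace and stop on an object; the grip force is fixed at half the most. Time passes only in rows, so rows that do not move let the fingers close. It gives the time, the measured TCP pose, the force and the opening at its end, in the units of the state.
- get_obs(): the state, without advancing time (a new reading comes with each control period).
- capture(name): name is "scene" or "side" or "wrist"; returns a dict with "img" (480x640x3 uint8, red, green, blue), "fx", "fy", "cx", "cy" (pixels), "cam_to_world" (4x4, takes a point from camera to world coordinates). Camera axes: x right, y up, looking along -z (the intrinsics and any distortion apply to the point x, -y, -z); pixel columns grow to the right and rows downward; lengths in mm; the calibration is good to about 2 mm. A picture is of the moment at which its call begins. There is no depth.
- bot.close_job(): hands the job in, once; it reports no verdict.
Trained networks look in the newest picture that a camera, given by its name, has taken for a name from the list of things; names that differ only in an ending like _2 or _b are one class to them, and where a whole thing is asked for, a point or a joint stands for the part that bears it (a point fixed in the world has none). Each returns a list of dicts, best first, with "score" (0 to 1); they miss things now and then, are a little off and sometimes report something else, mostly with a low value. They report only what shows in the picture. A call takes as long as a camera call. They do not tell look-alikes from the thing itself.
- spot_in(thing, camera): "xyz" ([x, y, z] in mm, in the coordinates of the camera as it stood for that picture, good to about 4 mm: the middle of the surface that is visible of it).
The state is a dict: "time": time; "joint_positions": joint angles; "dq": joint speeds; "tau": joint torques, N m; "tool_pos": TCP position; "tcp_rot": TCP orientation; "contact_force": force on the tool from outside, world axes, zero at the start; "moment": the same for the moment, N m; "grip_width": finger opening in mm.
Only numpy, scipy, OpenCV 4.12 (cv2) and the standard library are available. Lean on these libraries where they do the work, as an engineer would, in place of code of your own. Each camera call takes 0.05 s, during which the arm holds its last target. There are 200 camera calls.

## Working session

There is one attempt and no reset: what is moved stays moved. The work goes in short steps, Python scripts to look and compute and a shell command to move; the robot and the scene stay as the last step left them, time stands still between calls to the robot, and variables do not carry over. Pictures are saved under pics/ and viewed, about 8 in all and at most 12, crops included, and the job is handed in when it is done.

```bash
ls; mkdir -p pics; cat > h.py <<'E'
import numpy as np, cv2
from plant import get_obs, capture, bot, spot_in
def proj(c,P):
    T=np.linalg.inv(c["cam_to_world"]); p=np.atleast_2d(P)@T[:3,:3].T+T[:3,3]
    return np.c_[c["cx"]+c["fx"]*p[:,0]/-p[:,2], c["cy"]-c["fy"]*p[:,1]/-p[:,2]]
def back(c,uv,z):
    M=np.array(c["cam_to_world"]); uv=np.atleast_2d(uv)
    d=np.c_[(uv[:,0]-c["cx"])/c["fx"],-(uv[:,1]-c["cy"])/c["fy"],-np.ones(len(uv))]@M[:3,:3].T
    o=M[:3,3]; return o+d*((z-o[2])/d[:,2])[:,None]
def w(c,p): M=np.array(c["cam_to_world"]); return M[:3,:3]@np.array(p)+M[:3,3]
def save(c,n): cv2.imwrite("pics/"+n+".png",c["img"][:,:,::-1])
E
python3 - <<'E'
from h import *
print(get_obs())
for n in ["scene","side","wrist"]:
    c=capture(n); save(c,n+"0"); print(n,c.keys(),c["fx"],c["cx"],c["cy"],np.round(c["cam_to_world"],3).tolist())
    for t in ["chassis","module","cover"]:
        for r in spot_in(t,n): print(t,round(r["score"],2),w(c,r["xyz"]).round(0))
a=cv2.imread("pics/scene0.png");b=cv2.imread("pics/side0.png")
E
```

```text
pics
{'time': 0.0, 'joint_positions': array([ 1.01698158e+00,  3.42738219e-01,  1.52505489e+00,  2.54945011e-06,
        1.27538989e+00, -1.46004146e-01]), 'dq': array([-2.36200830e-04,  5.87272541e-05,  1.91719053e-03,  7.62968704e-04,
       -3.33348826e-04, -1.15513325e-03]), 'tau': array([-6.71018061e-04, -4.31241095e+01, -2.44222122e+01,  7.16894190e-02,
        5.60329249e-02, -1.20564837e-04]), 'tool_pos': array([207.96515661, 481.58033625, 218.42371505]), 'tcp_rot': array([-3.14001958e+00, -2.33785045e-04,  2.73378112e+00]), 'contact_force': array([-0.51058517, -0.25677369,  0.0456068 ]), 'moment': array([-0.0407812 ,  0.00180715, -0.00824351]), 'grip_width': 91.58753217180067}
scene dict_keys(['img', 'fx', 'fy', 'cx', 'cy', 'cam_to_world']) 459.28313214941954 322.1739070289332 234.98392153195613 [[-0.429, -0.57, 0.701, 1492.617], [0.903, -0.253, 0.347, 434.971], [-0.02, 0.782, 0.623, 881.045], [0.0, 0.0, 0.0, 1.0]]
module 0.89 [519.  -8.  38.]
module 0.84 [609.  12.  39.]
module 0.66 [400.  -8.  36.]
cover 0.64 [581. 176.   6.]
side dict_keys(['img', 'fx', 'fy', 'cx', 'cy', 'cam_to_world']) 486.1460710299977 320.5800809433324 235.86943199695565 [[0.986, 0.113, -0.126, 453.711], [-0.168, 0.549, -0.819, -884.007], [-0.024, 0.828, 0.56, 690.693], [0.0, 0.0, 0.0, 1.0]]
chassis 0.87 [ 557. -232.   10.]
module 0.97 [599. -22.  35.]
module 0.84 [497. -28.  34.]
module 0.62 [391. -24.  36.]
cover 0.74 [497. -27.  33.]
cover 0.6 [568. 162.   7.]
wrist dict_keys(['img', 'fx', 'fy', 'cx', 'cy', 'cam_to_world']) 334.890863353912 317.59179667744934 243.44642534218096 [[0.396, -0.887, -0.24, 142.565], [0.918, 0.382, 0.103, 510.258], [0.0, -0.261, 0.965, 384.535], [0.0, 0.0, 0.0, 1.0]]
```

View pics/scene0.png

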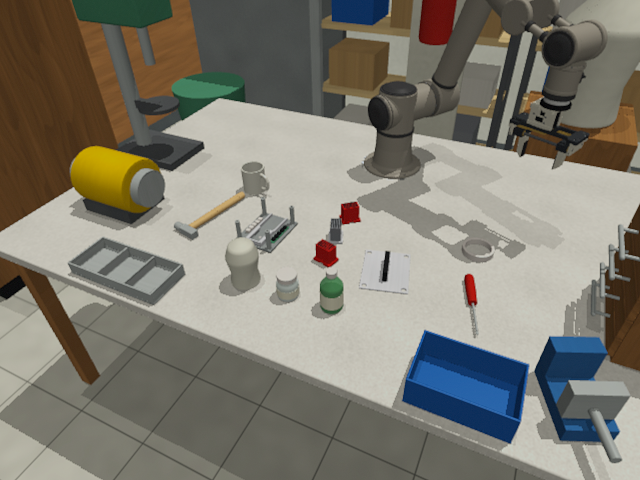

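The scene shows the grey module at (336,229) between two red look-alikes at (349,212) and (326,252). The chassis is at (268,230), with the form beside it at (242,262). The cover is at (386,270).

```bash
python3 - <<'E'
from h import *
c=capture("side")
for t in ["form","mug","jar","glue","hammer","tape","screwdriver","post0","mouth"]:
    for r in spot_in(t,"side")[:4]: print(t,round(r["score"],2),w(c,r["xyz"]).round(0), proj(c,w(c,r["xyz"])).round(0))
a=c["img"][130:430,200:520,::-1]; cv2.imwrite("pics/s1.png",cv2.resize(a,(800,750))[:600] if 0 else cv2.resize(a,(640,600),interpolation=cv2.INTER_CUBIC))
E
```

```text
form 0.94 [ 758. -192.   89.] [[423. 279.]]
form 0.28 [ 580. -430.   20.] [[361. 422.]]
form 0.22 [ 554. -232.    9.] [[323. 338.]]
mug 0.94 [ 359. -404.   54.] [[216. 416.]]
jar 0.89 [756. -47.  61.] [[399. 248.]]
jar 0.69 [ 755. -193.   90.] [[421. 279.]]
glue 0.64 [752.  69.  67.] [[382. 219.]]
hammer 0.84 [ 580. -427.   22.] [[361. 419.]]
tape 0.62 [387. 375.  14.] [[230. 193.]]
screwdriver 0.88 [569. 396.  15.] [[292. 183.]]
screwdriver 0.45 [568. 164.   2.] [[302. 229.]]
post0 0.93 [ 558. -229.    7.] [[325. 337.]]
post0 0.54 [389. 376.  11.] [[231. 193.]]
mouth 0.7 [388. 375.  11.] [[230. 194.]]
mouth 0.66 [ 555. -233.   11.] [[324. 337.]]
```

View pics/s1.png

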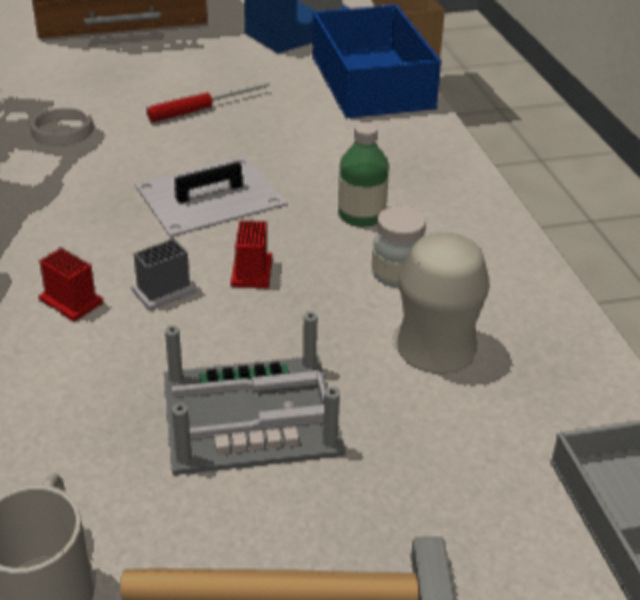

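The side view is clear. In the crop the chassis post tops are at (172,329), (310,317), (179,408) and (331,392), with the mouth at the left (towards the robot). The grey module is at (165,270) and the cover at (210,195).

```bash
python3 - <<'E'
from h import *
c=capture("side")
f=lambda l:np.array(l)/2.+[200,130]
p=back(c,f([(172,329),(310,317),(331,392),(179,408)]),72)[:,:2]
print("posts",p.round(1),p.mean(0).round(1)); 
for a,b in [(0,1),(3,2)]: d=p[b]-p[a]; print(np.hypot(*d),np.arctan2(d[1],d[0]))
q=back(c,f([(147,187),(175,226),(280,202),(250,165)]),4)[:,:2]; print("cover",q.round(1),q.mean(0))
d=q[2]-q[1];print(np.arctan2(d[1],d[0]),np.hypot(*d))
m=back(c,f([(140,304),(195,288)]),4)[:,:2];d=m[1]-m[0];print("mod foot",m,np.arctan2(d[1],d[0]),np.hypot(*d))
E
```

```text
posts [[ 493.2 -166. ]
 [ 627.8 -174.6]
 [ 623.  -278.1]
 [ 487.8 -271.7]] [ 557.9 -222.6]
134.81407911165027 -0.06406810166553549
135.35084174033864 -0.04716800893251449
cover [[496.3 201.4]
 [522.4 104.6]
 [660.3 130.9]
 [638.7 228.1]] [579.4167035 166.2471087]
0.18837851782900678 140.3274277652184
mod foot [[467.25531096 -38.23639272]
 [530.90592139 -22.09608292]] 0.24834209695578996 65.66513388804673
```

```bash
python3 -m handwheel '[[[24,-41,0],[0,0,0.05]],[[24,-41,0],[0,0,0.05]],[[24,-41,0],[0,0,0.05]],[[24,-41,0],[0,0,0.05]],[[24,-41,0],[0,0,0.05]],[[24,-41,0],[0,0,0.05]],[[24,-41,0],[0,0,0.05]],[[24,-41,-3],[0,0,0.05]],[[24,-41,-4],[0,0,0.05]],[[24,-41,-4],[0,0,0.05]],[[24,-41,-4],[0,0,0.05]],[[24,-41,-4],[0,0,0.05]]]' 0 && python3 -m handwheel '[[[0,0,0],[0,0,0]]]' && python3 - <<'E'
from h import *
c=capture("wrist"); save(c,"w1"); o=get_obs(); print(o["time"],o["tool_pos"],o["tcp_rot"])
for r in spot_in("module","wrist"): print(round(r["score"],2),w(c,r["xyz"]).round(0),proj(c,w(c,r["xyz"])).round(0))
E
```

```text
time: 2.65
tool_pos: [496.9, -11.5, 200.1]
tcp_rot: [3.142, 0.0, -2.948]
contact_force: [0.6, 0.7, 1.3]
grip_width: 91.6
time: 2.78
tool_pos: [497.2, -12.5, 199.6]
tcp_rot: [-3.141, -0.0, -2.953]
contact_force: [-0.5, -0.2, 0.1]
grip_width: 91.9
2.825 [496.27329199 -10.96272007 199.67148873] [ 3.14093306e+00 -9.05727614e-04 -2.95233032e+00]
0.72 [581.  -0.  15.] [[313. 296.]]
0.67 [488. -14.  55.] [[317. 221.]]
0.61 [391.  -4.  54.] [[350. 116.]]
```

View pics/w1.png

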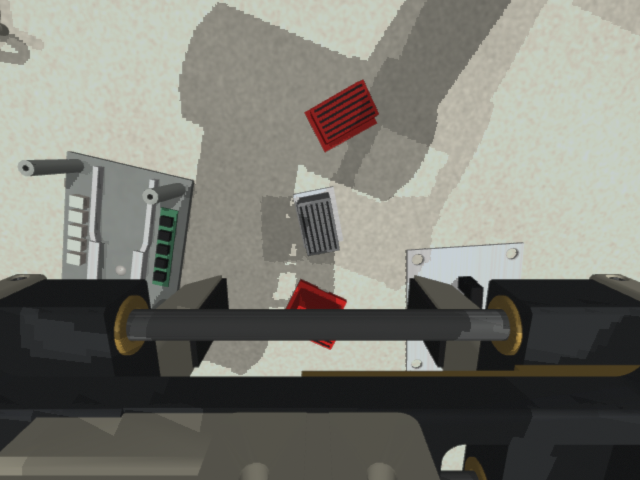

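The wrist picture shows the grey module at (318,225), between reds at (341,115) and (316,313). The chassis is at left and the cover at right. I'll enlarge the module.

```bash
python3 - <<'E'
import cv2
a=cv2.imread("pics/w1.png")[175:275,260:380]; cv2.imwrite("pics/w1c.png",cv2.resize(a,None,fx=6,fy=6,interpolation=cv2.INTER_CUBIC))
E
```

```text
(no output)
```

View pics/w1c.png

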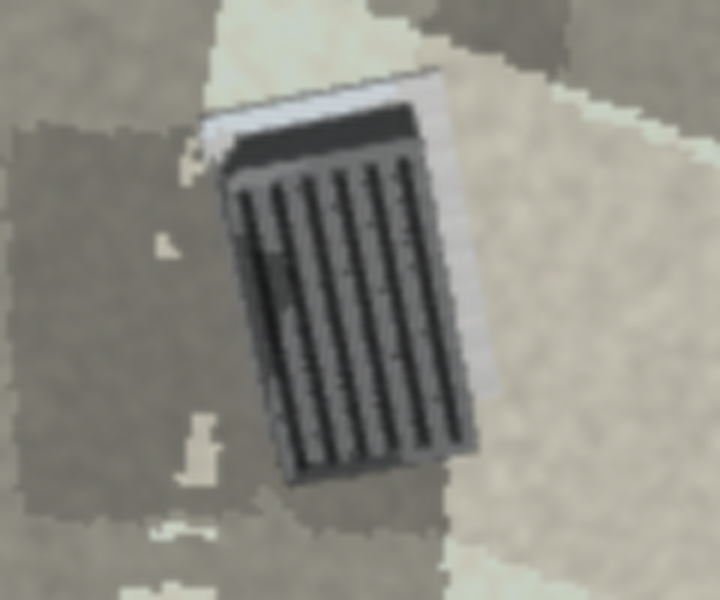

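Fin-top corners in the 6x crop are (222,170), (420,138), (478,452) and (285,487).

```bash
cat > m.py <<'E'
from h import *
T=None
E
python3 - <<'E'
from h import *
c=capture("wrist")
p=back(c,np.array([(222,170),(420,138),(478,452),(285,487)])/6+[260,175],57)[:,:2]
print(p.round(1),p.mean(0).round(1))
for a,b in [(0,3),(1,2),(0,1),(3,2)]: d=p[b]-p[a]; print(np.hypot(*d),np.arctan2(d[1],d[0]))
pp=back(c,[(27,168),(151,196)],72)[:,:2]; d=pp[1]-pp[0]; print(pp,np.hypot(*d),np.arctan2(d[1],d[0])-np.pi/2)
o=get_obs();print(o["tool_pos"],o["tcp_rot"])
E
```

```text
[[473.4 -32.7]
 [462.8  -3.7]
 [510.1  15.4]
 [521.8 -13.8]] [492.   -8.7]
51.921816366524666 0.37181616622632857
51.09484367783794 0.3838236825209379
30.839554310761567 1.9227489483204823
31.4477343014152 1.949548294719858
[[ 485.19823705 -264.10017421]
 [ 489.04680074 -158.53963931]] 105.63066775637425 -0.03644221649471313
[495.67004259  -9.3995005  200.07100057] [ 3.14090519e+00 -5.35035425e-04 -2.94972337e+00]
```

```bash
python3 -m handwheel '[[[-2,1,-30],[0,0,0.092]],[[-2,0,-40],[0,0,0.092]],[[0,0,-40],[0,0,0]],[[0,0,-30],[0,0,0]],[[0,0,-18],[0,0,0]],[[0,0,0],[0,0,0]]]' 0 && python3 -m handwheel '[[[0,0,0],[0,0,0]],[[0,0,0],[0,0,0]],[[0,0,0],[0,0,0]],[[0,0,0],[0,0,0]],[[0,0,0],[0,0,0]],[[0,0,0],[0,0,0]]]' 1
```

```text
time: 3.68
tool_pos: [491.0, -7.7, 41.5]
tcp_rot: [3.14, -0.002, -2.764]
contact_force: [0.1, -0.2, 0.2]
grip_width: 91.9
time: 4.42
tool_pos: [492.5, -9.3, 42.3]
tcp_rot: [-3.141, 0.0, -2.765]
contact_force: [0.5, -2.8, 2.3]
grip_width: 36.3
```

```bash
python3 -m handwheel '[[[0,0,0],[0,0,0]],[[0,0,0],[0,0,0]],[[0,0,30],[0,0,0]],[[0,0,45],[0,0,0]],[[0,0,45],[0,0,0]],[[20,-36,20],[0,0,-0.084]],[[22,-36,20],[0,0,-0.084]],[[22,-36,0],[0,0,-0.084]],[[22,-36,0],[0,0,-0.084]],[[22,-36,0],[0,0,-0.084]],[[0,0,0],[0,0,0]],[[0,0,0],[0,0,0]]]' 1 && python3 - <<'E'
from h import *
c=capture("wrist"); save(c,"w2"); o=get_obs(); print(o["time"],o["tool_pos"],o["tcp_rot"],o["contact_force"])
np.save("c2.npy",c,allow_pickle=True)
E
```

```text
time: 5.92
tool_pos: [599.2, -188.1, 200.7]
tcp_rot: [3.139, -0.003, 3.098]
contact_force: [-0.6, 0.0, -4.6]
grip_width: 31.4
5.975 [ 599.34235466 -187.76870225  201.22223071] [ 3.13990959e+00 -2.41815019e-03  3.09890936e+00] [-0.65258987  0.62990449 -3.4452257 ]
```

View pics/w2.png

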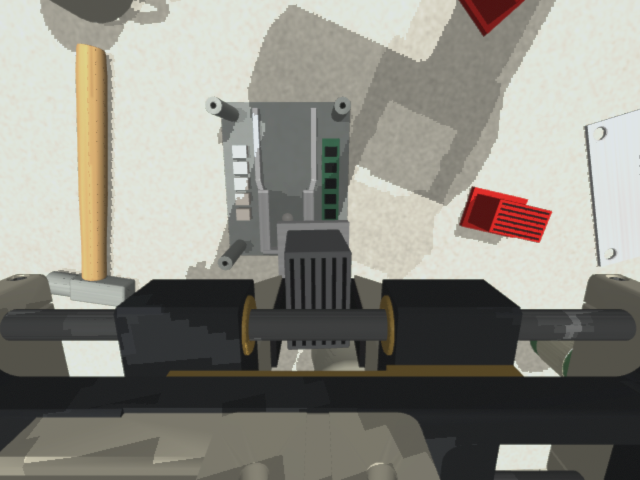

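Three post tops show, at (213,104), (341,103) and (226,262). The channel mouth faces up in the image (robot side). The held module is square in the jaws, with its fin-top near edge at about row 256.

```bash
python3 - <<'E'
from h import *
c=np.load("c2.npy",allow_pickle=True).item(); g=cv2.cvtColor(c["img"],cv2.COLOR_RGB2GRAY).astype(float)
P=[]
for u,v in [(213,104),(341,103),(226,262)]:
    s=g[v-5:v+6,u-5:u+6]; wt=np.clip(np.percentile(s,35)-s,0,None); yy,xx=np.mgrid[v-5:v+6,u-5:u+6]
    P.append([(xx*wt).sum()/wt.sum(),(yy*wt).sum()/wt.sum()])
print(np.round(P,1))
a=c["img"][85:275,195:360,::-1]; cv2.imwrite("pics/w2c.png",cv2.resize(a,None,fx=3.1,fy=3.1,interpolation=cv2.INTER_CUBIC))
for Q in [P,[(213,104),(341,103),(226,262)]]:
    p=back(c,Q,72)[:,:2]; d=p[1]-p[0];e=p[2]-p[0]
    print(p.round(1),np.hypot(*d),np.hypot(*e),np.arctan2(d[1],d[0])-np.pi/2,np.arctan2(e[1],e[0]),"centre",(p[1]+p[2])/2)
print("fin near edge",back(c,[(287,250),(351,250)],201+15).round(1))
E
```

```text
[[212.8 104.9]
 [342.2 105.1]
 [225.3 262.2]]
[[ 486.  -268.3]
 [ 490.6 -162.4]
 [ 621.3 -273.3]] 106.05492647466563 135.35485989781137 -0.04293004093039521 -0.037031782548462164 centre [ 555.90947581 -217.8456748 ]
[[ 485.3 -268. ]
 [ 488.9 -163.3]
 [ 621.1 -272.7]] 104.75533223653419 135.8378211185378 -0.03463086193196685 -0.034398282931442606 centre [ 554.99998158 -218.0179754 ]
fin near edge [[ 571.1 -200.6  216. ]
 [ 572.4 -170.7  216. ]]
```

View pics/w2c.png

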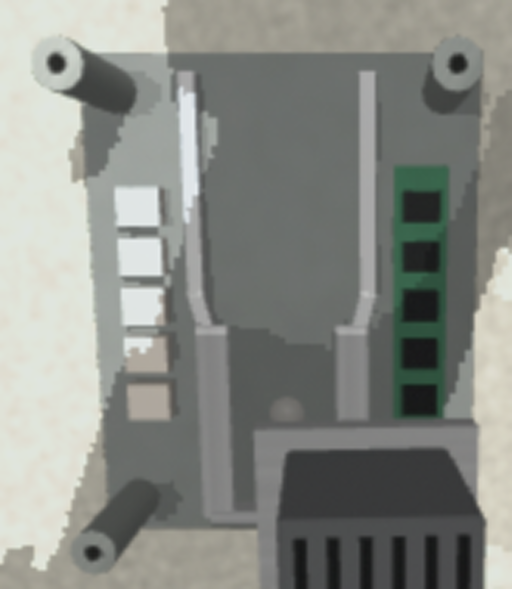

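```bash
python3 -m handwheel '[[[-26,-10,0],[0,0,0]],[[-26,-10,0],[0,0,0]],[[-26,-11,0],[0,0,0.003]],[[0,0,-32],[0,0,0]],[[0,0,-40],[0,0,0]],[[0,0,-35],[0,0,0]],[[0,0,-25],[0,0,0]],[[0,0,0],[0,0,0]],[[0,0,0],[0,0,0]]]' 1 && python3 - <<'E'
from h import *
c=capture("wrist"); o=get_obs(); print(o["time"],o["tool_pos"],o["tcp_rot"],o["contact_force"])
np.save("c3.npy",c,allow_pickle=True)
a=c["img"][60:400,130:530,::-1]; cv2.imwrite("pics/w3.png",cv2.resize(a,None,fx=1.75,fy=1.75,interpolation=cv2.INTER_CUBIC))
s=capture("side"); save(s,"s3")
E
```

```text
time: 7.1
tool_pos: [522.8, -219.8, 71.5]
tcp_rot: [-3.141, 0.002, 3.102]
contact_force: [-0.4, 0.1, -3.3]
grip_width: 31.2
7.15 [ 523.03062877 -220.06246281   71.76064961] [-3.14046629e+00  2.34145886e-03  3.10151139e+00] [ 0.27101114  0.1320905  -3.63709119]
```

View pics/w3.png

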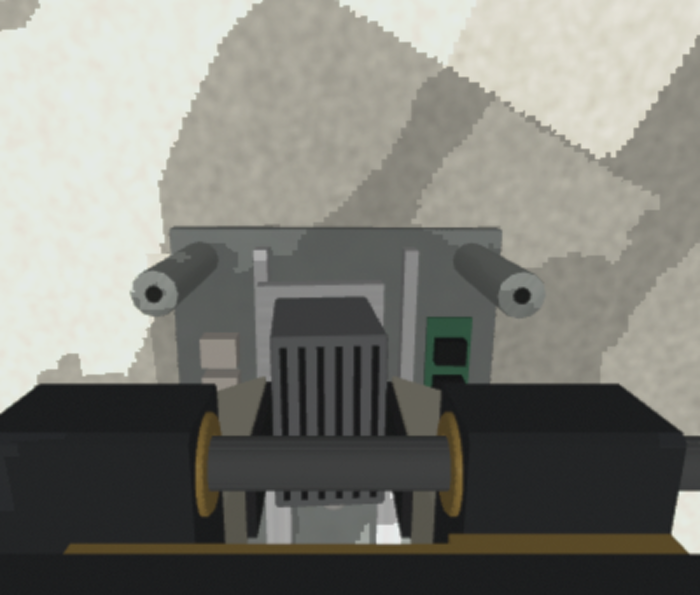

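The module hovers over the mouth. In the crop the posts are at (153,294) and (522,296), the fin-top edge spans 272 to 386 at row 338, and the walls are at x 260 and 411.

```bash
python3 - <<'E'
from h import *
c=np.load("c3.npy",allow_pickle=True).item()
b=lambda l,z: back(c,np.array(l)/1.75+[130,60],z)[:,:2].round(1)
z=71.5-42
p=b([(153,294),(522,296)],72); d=p[1]-p[0]; print("posts",p.tolist(),p.mean(0),np.hypot(*d),np.arctan2(d[1],d[0])-np.pi/2)
f=b([(272,340),(387,340)],z+57); d=f[1]-f[0]; print("fins",f.tolist(),f.mean(0),np.arctan2(d[1],d[0])-np.pi/2)
f=b([(258,286),(384,286)],z+8); print("foot",f.tolist(),f.mean(0))
f=b([(267,251),(404,251)],18);print("walls inner",f.tolist(),f.mean(0))
E
```

```text
posts [[486.1, -268.2], [490.8, -162.0]] [ 488.45 -215.1 ] 106.30395100841736 -0.04422726102641916
fins [[496.8, -233.2], [498.0, -202.4]] [ 497.4 -217.8] -0.038941343097038894
foot [[491.9, -242.4], [493.6, -198.7]] [ 492.75 -220.55]
walls inner [[482.7, -240.6], [484.7, -189.3]] [ 483.7  -214.95]
```

```bash
python3 -m handwheel '[[[-3,4.5,0],[0,0,-0.002]],[[0,0,-7],[0,0,0]],[[0,0,0],[0,0,0]],[[0,0,0],[0,0,0]]]' 1 && python3 - <<'E'
from h import *
c=capture("wrist"); o=get_obs(); print(o["time"],o["tool_pos"],o["tcp_rot"],o["contact_force"],o["moment"])
np.save("c4.npy",c,allow_pickle=True)
a=c["img"][185:285,240:400,::-1]; cv2.imwrite("pics/w4.png",cv2.resize(a,None,fx=5,fy=5,interpolation=cv2.INTER_CUBIC))
E
```

```text
time: 7.7
tool_pos: [519.2, -215.6, 63.0]
tcp_rot: [3.141, -0.0, 3.099]
contact_force: [0.3, -0.1, -3.6]
grip_width: 31.6
7.75 [ 519.24701109 -215.60615612   63.09592358] [ 3.14146607e+00 -2.25777799e-05  3.09870183e+00] [-0.38373213  0.06598569 -3.41226641] [ 0.07591544  0.01885178 -0.01366775]
```

View pics/w4.png

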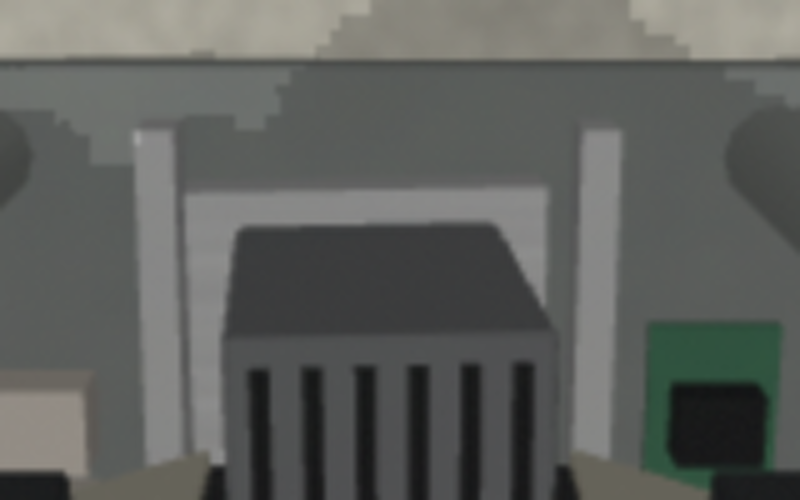

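Zoomed in: the foot spans 185 to 547 between wall inner edges at about 178 and 580, and the fin top spans 222 to 553. So the module leans about 0.05–0.06 rad in the grip, with its foot toward −y. I'll tilt the tool to level it and centre it before lowering.

```bash
python3 -m handwheel '[[[0,-0.5,0],[0.055,0,0]],[[0,0,-6],[0,0,0]],[[0,0,-4],[0,0,0]],[[0,0,0],[0,0,0]],[[0,0,0],[0,0,0]]]' 1; python3 -m handwheel '[[[0,0,-1],[0,0,0]],[[0,0,-1],[0,0,0]],[[0,0,0],[0,0,0]]]' 1; python3 - <<'E'
from h import *
c=capture("wrist"); o=get_obs(); print(o["time"],o["tool_pos"],o["tcp_rot"],o["contact_force"],o["moment"])
np.save("c5.npy",c,allow_pickle=True)
a=c["img"][185:285,240:400,::-1]; cv2.imwrite("pics/w5.png",cv2.resize(a,None,fx=5,fy=5,interpolation=cv2.INTER_CUBIC))
E
```

```text
time: 8.38
tool_pos: [519.2, -215.8, 53.1]
tcp_rot: [3.087, -0.002, 3.099]
contact_force: [-0.4, 0.7, -4.2]
grip_width: 31.4
time: 8.75
tool_pos: [519.2, -216.0, 51.1]
tcp_rot: [3.087, -0.002, 3.099]
contact_force: [1.1, -0.7, -3.5]
grip_width: 31.0
8.8 [ 519.16616399 -216.02911842   51.10870732] [ 3.08655674e+00 -2.41194150e-03  3.09884026e+00] [-0.02069056  0.20975825 -4.29552509] [-0.01776748  0.04227048  0.0226145 ]
```

View pics/w5.png

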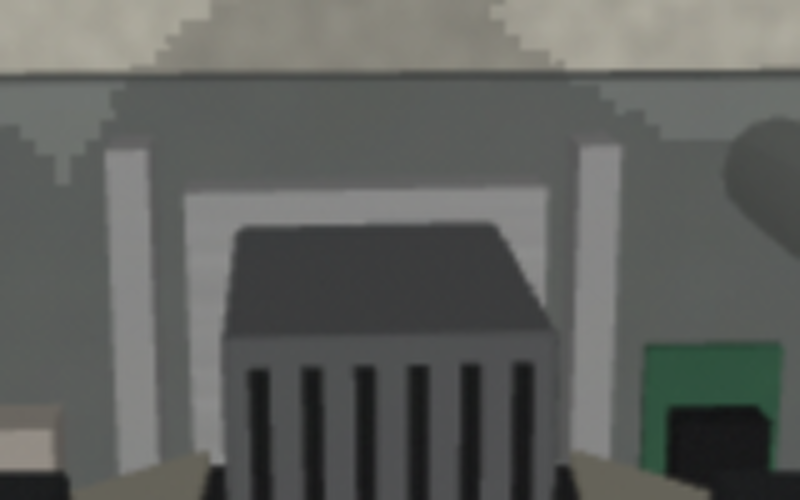

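Now the foot (185–547) is centred between the walls (152 and 577). I'll lower it to contact.

```bash
python3 -m handwheel '[[[0,0,-1],[0,0,0]],[[0,0,0],[0,0,0]]]' 1; python3 -m handwheel '[[[0,0,-1],[0,0,0]],[[0,0,0],[0,0,0]]]' 1
```

```text
time: 9.05
tool_pos: [519.1, -216.0, 50.0]
tcp_rot: [3.086, -0.003, 3.099]
contact_force: [1.5, 0.3, -3.7]
grip_width: 31.1
time: 9.3
tool_pos: [519.2, -216.2, 49.4]
tcp_rot: [3.087, -0.002, 3.099]
contact_force: [-0.6, -0.1, -1.5]
grip_width: 31.4
```

```bash
python3 -m handwheel '[[[6,-0.2,0],[0,0,0]],[[6,-0.3,0],[0,0,0]],[[6,-0.2,0],[0,0,0]],[[6,-0.3,0],[0,0,0]],[[0,0,0],[0,0,0]]]' 1; python3 -m handwheel '[[[6,-0.2,0],[0,0,0]],[[6,-0.3,0],[0,0,0]],[[0,0,0],[0,0,0]]]' 1
```

```text
time: 9.93
tool_pos: [544.3, -217.3, 49.3]
tcp_rot: [3.087, -0.001, 3.099]
contact_force: [-0.3, -1.1, 2.2]
grip_width: 31.4
time: 10.3
tool_pos: [555.8, -217.7, 49.3]
tcp_rot: [3.087, -0.001, 3.099]
contact_force: [-1.5, -1.7, 3.5]
grip_width: 31.4
```

```bash
python3 -m handwheel '[[[6,-0.3,0],[0,0,0]],[[6,-0.3,0],[0,0,0]],[[0,0,0],[0,0,0]]]' 1; python3 -m handwheel '[[[6,-0.3,0],[0,0,0]],[[6,-0.3,0],[0,0,0]],[[0,0,0],[0,0,0]]]' 1;  python3 -m handwheel '[[[4,-0.2,0],[0,0,0]],[[4,-0.2,0],[0,0,0]],[[0,0,0],[0,0,0]]]' 1
```

```text
time: 10.68
tool_pos: [564.4, -218.1, 51.2]
tcp_rot: [3.086, -0.008, 3.1]
contact_force: [-20.2, 0.7, 25.2]
grip_width: 31.6
time: 11.05
tool_pos: [571.9, -218.2, 50.2]
tcp_rot: [3.084, -0.018, 3.1]
contact_force: [-32.2, 0.1, 28.4]
grip_width: 31.4
time: 11.42
tool_pos: [578.3, -218.4, 48.9]
tcp_rot: [3.083, -0.022, 3.101]
contact_force: [-34.8, -1.0, 23.9]
grip_width: 32.0
```

```bash
python3 -m handwheel '[[[0,0,0.7],[0,0,0]],[[0,0,0],[0,0,0]]]' 1; python3 - <<'E'
from h import *
o=get_obs(); print(o["moment"],o["contact_force"],o["tool_pos"])
c=capture("side"); np.save("s6.npy",c,allow_pickle=True)
a=c["img"][255:375,270:410,::-1]; cv2.imwrite("pics/s6.png",cv2.resize(a,None,fx=5,fy=5,interpolation=cv2.INTER_CUBIC))
E
```

```text
time: 11.68
tool_pos: [578.2, -218.4, 48.9]
tcp_rot: [3.083, -0.022, 3.1]
contact_force: [-33.4, -3.1, 19.4]
grip_width: 31.6
[-0.09511448  5.79184012  0.41191055] [-33.42104678  -3.0938119   19.35612673] [ 578.19294406 -218.39119066   48.94721866]
```

View pics/s6.png

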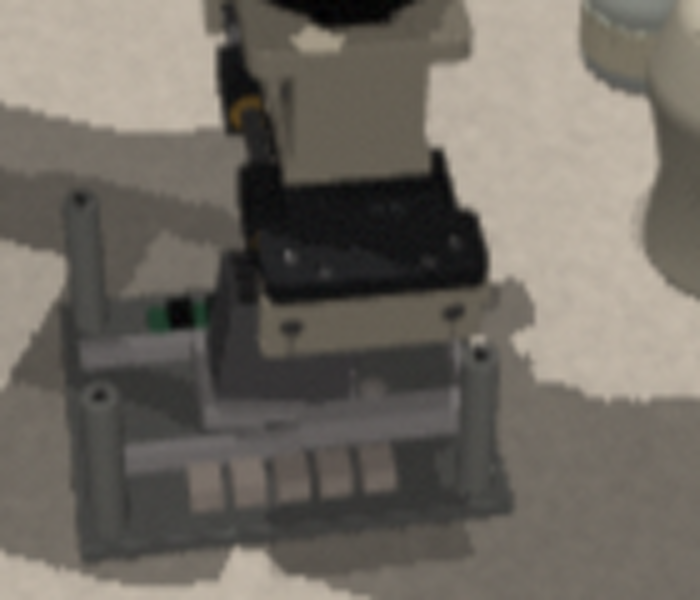

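The picture shows the ball still visible at (373,390) ahead of the module. The block ends near x≈350, and the fingers have slid forward along it. The nose dug in at the ball. I'll unload, let go, and push the block's rear face from low down instead.

```bash
python3 -m handwheel '[[[-5,0.2,0],[0,0,0]],[[-3,0.1,0],[0,0,0]],[[0,0,0],[0,0,0]]]' 1; python3 -m handwheel '[[[0,0,0],[0,0,0]],[[0,0,0],[0,0,0]],[[0,0,0],[0,0,0]],[[0,0,0],[0,0,0]]]' 0.4;  python3 -m handwheel '[[[0,0,35],[0,0,0]],[[0,0,40],[-0.055,0,0]],[[-20,0,0],[0,-0.04,0]],[[-20,1,0],[0,-0.04,0]],[[-20,1,0],[0,0,0]],[[0,0,0],[0,0,0]]]' 1; python3 - <<'E'
from h import *
c=capture("wrist"); o=get_obs(); print(o["time"],o["tool_pos"],o["tcp_rot"],o["contact_force"])
np.save("c7.npy",c,allow_pickle=True); save(c,"w7")
for r in spot_in("module","wrist"): print(round(r["score"],2),w(c,r["xyz"]).round(0),proj(c,w(c,r["xyz"])).round(0))
c=capture("side"); save(c,"s7");np.save("s7.npy",c,allow_pickle=True)
for r in spot_in("module","side"): print(round(r["score"],2),w(c,r["xyz"]).round(0),proj(c,w(c,r["xyz"])).round(0))
# earlier s6: foot rear-left corner and posts
s=np.load("s6.npy",allow_pickle=True).item(); g=lambda l,z:back(s,np.array(l)/5+[270,255],z).round(1).tolist()
print(g([(98,395),(480,353),(82,198)],72), g([(208,420)],16), g([(373,388)],10))
E
```

```text
time: 12.1
tool_pos: [576.3, -218.3, 48.9]
tcp_rot: [3.085, -0.008, 3.099]
contact_force: [-10.6, -1.1, 4.3]
grip_width: 31.7
time: 12.6
tool_pos: [579.5, -218.8, 49.8]
tcp_rot: [3.087, -0.002, 3.099]
contact_force: [-0.3, -0.4, 0.4]
grip_width: 54.8
time: 13.35
tool_pos: [518.5, -216.8, 125.2]
tcp_rot: [3.138, 0.08, 3.098]
contact_force: [1.3, -0.3, 0.2]
grip_width: 1.5
13.4 [ 519.52058148 -217.04905165  125.27740157] [3.13844997 0.08092905 3.09812765] [-0.05987722  0.29014929 -0.5772352 ]
0.76 [ 526. -220.   42.] [[313. 250.]]
0.66 [581. -17.  15.] [[541. 287.]]
0.61 [398. -25.  35.] [[599.  52.]]
0.68 [603. -19.  44.] [[328. 255.]]
0.67 [ 557. -234.   51.] [[325. 323.]]
[[487.9, -271.8, 72.0], [624.1, -277.3, 72.0], [494.0, -166.4, 72.0]] [[530.4, -237.2, 16.0]] [[596.1, -227.0, 10.0]]
```

```bash
python3 -m handwheel '[[[-11,1,0],[0,0,0]],[[0,0,-35],[0,0,0]],[[0,0,-30],[0,0,0]],[[0,0,-14.5],[0,0,0]],[[0,0,0],[0,0,0]]]' 1; python3 -m handwheel '[[[5,-0.2,0],[0,0,0]],[[5,-0.2,0],[0,0,0]],[[0,0,0],[0,0,0]]]' 1; python3 -m handwheel '[[[4,-0.2,0],[0,0,0]],[[4,-0.2,0],[0,0,0]],[[0,0,0],[0,0,0]]]' 1
```

```text
time: 14.18
tool_pos: [507.7, -215.6, 44.7]
tcp_rot: [3.137, 0.078, 3.099]
contact_force: [-1.0, 0.3, -0.5]
grip_width: 0.4
time: 14.55
tool_pos: [519.0, -216.4, 46.0]
tcp_rot: [3.139, 0.081, 3.099]
contact_force: [0.3, -0.2, 0.1]
grip_width: 0.4
time: 14.92
tool_pos: [526.1, -216.5, 45.4]
tcp_rot: [3.138, 0.079, 3.099]
contact_force: [-3.6, 1.0, 1.9]
grip_width: 0.5
```

```bash
python3 -m handwheel '[[[2,-0.1,0],[0,0,0]],[[2,-0.1,0],[0,0,0]],[[0,0,0],[0,0,0]]]' 1; python3 -m handwheel '[[[2,-0.1,0],[0,0,0]],[[0,0,0],[0,0,0]]]' 1;  python3 -m handwheel '[[[2,-0.1,0],[0,0,0]],[[0,0,0],[0,0,0]]]' 1
```

```text
time: 15.3
tool_pos: [530.7, -216.9, 45.3]
tcp_rot: [3.138, 0.081, 3.099]
contact_force: [-0.7, -0.1, -0.0]
grip_width: 0.4
time: 15.55
tool_pos: [532.6, -217.0, 45.3]
tcp_rot: [3.138, 0.081, 3.099]
contact_force: [-0.3, -0.4, 1.0]
grip_width: 0.6
time: 15.8
tool_pos: [534.5, -217.1, 45.4]
tcp_rot: [3.138, 0.08, 3.099]
contact_force: [-1.0, -0.3, 0.4]
grip_width: 0.3
```

```bash
python3 -m handwheel '[[[4,-0.2,0],[0,0,0]],[[4,-0.1,0],[0,0,0]],[[0,0,0],[0,0,0]]]' 1; python3 -m handwheel '[[[4,-0.2,0],[0,0,0]],[[4,-0.1,0],[0,0,0]],[[0,0,0],[0,0,0]]]' 1;  python3 -m handwheel '[[[2,-0.1,0],[0,0,0]],[[2,-0.1,0],[0,0,0]],[[0,0,0],[0,0,0]]]' 1
```

```text
time: 16.18
tool_pos: [543.0, -217.5, 45.4]
tcp_rot: [3.138, 0.081, 3.099]
contact_force: [-0.4, 0.1, 0.3]
grip_width: 0.5
time: 16.55
tool_pos: [550.9, -217.8, 45.4]
tcp_rot: [3.138, 0.081, 3.099]
contact_force: [-0.3, 0.2, -0.2]
grip_width: 0.5
time: 16.92
tool_pos: [554.6, -217.9, 45.4]
tcp_rot: [3.138, 0.081, 3.099]
contact_force: [0.6, -0.1, -0.6]
grip_width: 0.3
```

```bash
python3 -m handwheel '[[[2,-0.1,0],[0,0,0]],[[0,0,0],[0,0,0]]]' 1; python3 -m handwheel '[[[2,-0.1,0],[0,0,0]],[[0,0,0],[0,0,0]]]' 1;  python3 -m handwheel '[[[1,0,0],[0,0,0]],[[1,-0.1,0],[0,0,0]],[[0,0,0],[0,0,0]]]' 1; python3 - <<'E'
from h import *
c=capture("side"); np.save("s8.npy",c,allow_pickle=True); save(c,"s8")
for r in spot_in("module","side"): print(round(r["score"],2),w(c,r["xyz"]).round(0),proj(c,w(c,r["xyz"])).round(0))
E
```

```text
time: 17.18
tool_pos: [556.5, -218.0, 45.4]
tcp_rot: [3.138, 0.08, 3.099]
contact_force: [-0.5, 0.2, -0.4]
grip_width: 0.3
time: 17.42
tool_pos: [558.1, -218.0, 45.3]
tcp_rot: [3.138, 0.08, 3.099]
contact_force: [-1.0, -0.3, 0.5]
grip_width: 0.6
time: 17.8
tool_pos: [560.1, -218.0, 45.3]
tcp_rot: [3.138, 0.08, 3.099]
contact_force: [-3.5, 0.5, -0.1]
grip_width: 0.4
0.91 [ 607. -238.   38.] [[351. 325.]]
0.69 [395. -24.  37.] [[235. 270.]]
0.38 [ 753. -193.   91.] [[421. 279.]]
```

```bash
python3 -m handwheel '[[[1,0,0],[0,0,0]],[[0,0,0],[0,0,0]]]' 1; python3 -m handwheel '[[[1,0,0],[0,0,0]],[[0,0,0],[0,0,0]]]' 1;  python3 -m handwheel '[[[1,0,0],[0,0,0]],[[0,0,0],[0,0,0]]]' 1; python3 -m handwheel '[[[1,0,0],[0,0,0]],[[0,0,0],[0,0,0]]]' 1
```

```text
time: 18.15
tool_pos: [561.1, -218.1, 45.3]
tcp_rot: [3.138, 0.08, 3.099]
contact_force: [-3.8, 0.4, 2.0]
grip_width: 0.5
time: 18.4
tool_pos: [561.3, -218.1, 45.4]
tcp_rot: [3.138, 0.078, 3.099]
contact_force: [-7.5, -0.1, 5.6]
grip_width: 0.4
time: 18.65
tool_pos: [561.4, -218.1, 45.4]
tcp_rot: [3.138, 0.076, 3.099]
contact_force: [-10.9, -0.5, 8.1]
grip_width: 0.6
time: 18.9
tool_pos: [561.5, -218.1, 45.5]
tcp_rot: [3.137, 0.075, 3.099]
contact_force: [-15.8, -1.2, 10.7]
grip_width: 0.4
```

```bash
python3 -m handwheel '[[[-8,0.3,0],[0,0,0]],[[-6,0.3,0],[0,0,0]],[[0,0,40],[0,0.04,0]],[[0,0,50],[0,0.04,0]],[[15,0,50],[0,0,0]],[[40,10,20],[0,0,0]],[[40,15,0],[0,0,0]],[[0,0,0],[0,0,0]],[[0,0,0],[0,0,0]]]' 0; python3 - <<'E'
from h import *
o=get_obs(); print(o["time"],o["tool_pos"],o["tcp_rot"],o["contact_force"])
c=capture("wrist"); save(c,"w9"); np.save("c9.npy",c,allow_pickle=True)
for t in ["module","cover"]:
    for r in spot_in(t,"wrist"): print(t,round(r["score"],2),w(c,r["xyz"]).round(0),proj(c,w(c,r["xyz"])).round(0))
s=capture("side"); save(s,"s9"); np.save("s9.npy",s,allow_pickle=True)
for r in spot_in("module","side"): print(round(r["score"],2),w(s,r["xyz"]).round(0),proj(s,w(s,r["xyz"])).round(0))
a=cv2.resize(s["img"][260:380,270:410,::-1],(400,343),interpolation=cv2.INTER_CUBIC)
b=cv2.resize(c["img"][40:300,160:410,::-1],(400,416),interpolation=cv2.INTER_CUBIC)
d=cv2.resize(c["img"][:,:,::-1],(400,300))
o=np.zeros((600,800,3),np.uint8); o[:343,:400]=a; o[:416,400:]=b; d=cv2.resize(d,(340,255)); o[345:,:340]=d; cv2.imwrite("pics/comp9.png",o)
E
```

```text
time: 20.02
tool_pos: [644.8, -192.4, 204.6]
tcp_rot: [3.141, -0.001, 3.099]
contact_force: [-0.2, -0.6, -0.6]
grip_width: 85.7
20.025 [ 644.78683781 -192.44149807  204.63361265] [ 3.14127470e+00 -9.69130772e-04  3.09923170e+00] [-0.22973129 -0.56432464 -0.57711538]
module 0.94 [597.  -7.  55.] [[516. 171.]]
module 0.67 [ 592. -220.   64.] [[284. 176.]]
cover 0.8 [576. 128.   5.] [[621. 143.]]
0.9 [392. -24.  35.] [[234. 271.]]
0.64 [ 595. -235.   54.] [[345. 319.]]
0.43 [571. 395.  18.] [[293. 182.]]
```

View pics/comp9.png

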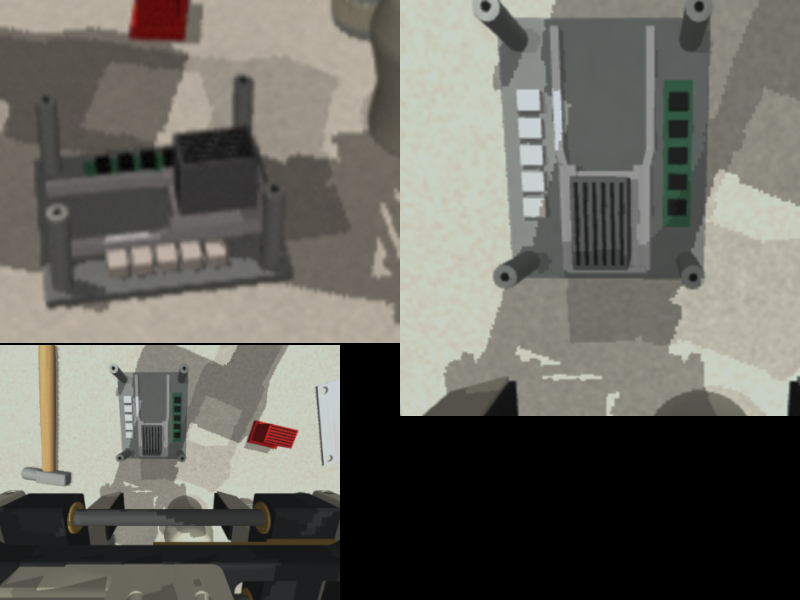

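The module sits under the lips against the end. In the wrist crop its fins span (570–636, 177–268), and all four posts are visible at (487,6), (698,6), (505,277) and (692,277).

```bash
cat >> h.py <<'E'
def dark(c,u,v,r=5):
    g=cv2.cvtColor(c["img"],cv2.COLOR_RGB2GRAY).astype(float); u,v=int(round(u)),int(round(v))
    for _ in range(3):
        s=g[v-r:v+r+1,u-r:u+r+1]; wt=np.clip(s.min()+25-s,0,None); yy,xx=np.mgrid[v-r:v+r+1,u-r:u+r+1]
        q=[(xx*wt).sum()/wt.sum(),(yy*wt).sum()/wt.sum()]; u,v=int(round(q[0])),int(round(q[1])); r=max(3,r-1)
    return q
E
python3 - <<'E'
from h import *
c=np.load("c9.npy",allow_pickle=True).item()
k=lambda l:(np.array(l,float)-[400,0])/1.6+[160,40]
P=[dark(c,*q) for q in k([(487,6),(505,277),(692,277),(698,6)])]
p=back(c,P,72)[:,:2]; print(np.round(P,1).tolist(),p.round(1).tolist(),p.mean(0).round(1))
for a,b in [(0,1),(3,2),(0,3),(1,2)]: d=p[b]-p[a]; print(np.hypot(*d).round(1),np.arctan2(d[1],d[0]).round(4))
f=back(c,k([(570,178),(632,178),(636,268),(574,270)]),65)[:,:2]
t=-.04; R=np.array([[np.cos(t),np.sin(t)],[-np.sin(t),np.cos(t)]]); print("fins in chassis",((f-p.mean(0))@R.T).round(1).tolist(), ((f.mean(0)-p.mean(0))@R.T).round(1))
E
```

```text
[[213.0, 43.2], [225.1, 212.7], [342.8, 213.0], [346.5, 43.5]] [[485.9, -268.3], [621.8, -274.1], [626.4, -168.3], [490.5, -162.4]] [ 556.2 -218.3]
136.0 -0.0427
136.1 -0.0432
106.0 1.5275
105.9 1.527
fins in chassis [[14.5, -15.0], [14.6, 19.1], [64.3, 20.8], [65.4, -14.8]] [39.7  2.5]
```

```bash
python3 -m handwheel '[[[0,45,0],[0,0,0.03]],[[0,45,0],[0,0,0.03]],[[0,45,0],[0,0,0.03]],[[0,45,0],[0,0,0.03]],[[0,45,0],[0,0,0.03]],[[0,45,0],[0,0,0.03]],[[0,45,0],[0,0,0.03]],[[0,40,0],[0,0,0.03]],[[0,0,0],[0,0,0]],[[0,0,0],[0,0,0]]]' 0; python3 - <<'E'
from h import *
o=get_obs(); print(o["time"],o["tool_pos"],o["tcp_rot"])
c=capture("wrist"); save(c,"w10"); np.save("c10.npy",c,allow_pickle=True)
for r in spot_in("cover","wrist")+spot_in("hole0","wrist"): print(round(r["score"],2),w(c,r["xyz"]).round(0),proj(c,w(c,r["xyz"])).round(0))
# handle: dark pixels region in plate area
g=cv2.cvtColor(c["img"],cv2.COLOR_RGB2GRAY); g[275:]=255
m=(g<45).astype(np.uint8); n,l,s,ce=cv2.connectedComponentsWithStats(m)
for i in range(1,n):
    if s[i,4]>60: print(s[i],ce[i].round(1),cv2.minAreaRect(np.argwhere(l==i)[:,::-1].astype(np.float32)))
E
```

```text
time: 21.52
tool_pos: [645.1, 161.7, 205.4]
tcp_rot: [-3.141, 0.0, -2.945]
contact_force: [0.1, -0.1, -0.3]
grip_width: 91.8
21.525 [645.1428153  161.71841483 205.44460844] [-3.14114771e+00  1.49276016e-05 -2.94489301e+00]
0.8 [568. 175.   1.] [[343. 151.]]
0.77 [566. 170.   3.] [[339. 148.]]
0.3 [ 558. -158.    5.] [[19. 73.]]
[ 0 28  6 13 71] [ 2.5 33.9] ((2.5, 34.0), (12.0, 5.0), 90.0)
[ 0 46  6 13 69] [ 2.5 52.1] ((2.5, 52.0), (12.0, 5.0), 90.0)
[ 0 64  6 12 65] [ 2.5 69.7] ((2.5, 69.5), (11.0, 5.0), 90.0)
[ 0 82  6 11 63] [ 2.4 87.2] ((2.5, 87.0), (10.0, 5.0), 90.0)
[ 0 99  6 11 63] [  2.4 104.2] ((2.5, 104.0), (10.0, 5.0), 90.0)
[ 337  108   17   95 1080] [344.9 160.3] ((345.2648620605469, 154.86764526367188), (94.0848617553711, 14.096527099609375), 87.67847442626953)
[ 141  119   73   59 1090] [187.6 149. ] ((170.4913787841797, 147.60073852539062), (75.89546203613281, 41.7056999206543), 21.595312118530273)
[136 121  50  26 163] [161.2 133.3] ((160.80001831054688, 132.90000915527344), (55.007266998291016, 3.5777082443237305), 26.56505012512207)
[134 125  50  27 166] [158.  137.8] ((158.80001831054688, 138.40000915527344), (54.560054779052734, 3.5777082443237305), 26.56505012512207)
[133 131  49  26 166] [156.9 143.4] ((157.0423126220703, 143.4115447998047), (54.08883285522461, 3.4516441822052), 25.559965133666992)
[131 136  49  26 164] [154.8 148.4] ((154.8000030517578, 148.4000244140625), (53.665626525878906, 3.5777082443237305), 26.56505012512207)
[129 141  49  26 163] [153.2 153.6] ((153.20001220703125, 153.60000610351562), (53.665626525878906, 3.5777084827423096), 26.56505012512207)
[543 141  15  94 790] [549.2 185.4] ((549.51171875, 187.3470458984375), (10.58411693572998, 93.56973266601562), 4.39870548248291)
[128 147  49  25 157] [152.2 159.1] ((151.90513610839844, 158.69602966308594), (53.22554397583008, 3.7167868614196777), 25.820993423461914)
```

```bash
python3 - <<'E'
from h import *
c=np.load("c10.npy",allow_pickle=True).item()
g=cv2.cvtColor(c["img"],cv2.COLOR_RGB2GRAY)
m=(g<45).astype(np.uint8); n,l,s,ce=cv2.connectedComponentsWithStats(m); i=l[155,345]
print(i); pts=np.argwhere(l==i)[:,::-1].astype(np.float32)
b=cv2.boxPoints(cv2.minAreaRect(pts)); w4=back(c,b,36)[:,:2]; print(b.round(1).tolist(),w4.round(1).tolist(),w4.mean(0))
for a,d in [(0,1),(1,2)]: e=w4[d]-w4[a]; print(np.hypot(*e),np.arctan2(e[1],e[0]))
# left/right edges per row
for r in range(108,203,8): x=pts[pts[:,1]==r][:,0]; print(r,x.min(),x.max(),end=' | ')
# circles in plate region
gg=cv2.resize(g[60:260,230:470],None,fx=3,fy=3,interpolation=cv2.INTER_CUBIC)
C=cv2.HoughCircles(gg,cv2.HOUGH_GRADIENT,1.5,120,param1=80,param2=18,minRadius=13,maxRadius=25)
if C is not None:
    q=C[0][:,:2]/3+[230,60]; print("\ncirc",q.round(1).tolist(),C[0][:,2].tolist(),back(c,q,4)[:,:2].round(1).tolist())
E
```

```text
13
[[336.29998779296875, 108.0999984741211], [350.3999938964844, 107.5999984741211], [354.20001220703125, 201.60000610351562], [340.1000061035156, 202.1999969482422]] [[532.1, 157.8], [529.1, 170.6], [614.1, 193.8], [617.4, 180.1]] [573.19336732 175.56083096]
13.151653403907275 1.806420682329005
88.15370280928326 0.2667041941228523
108 340.0 350.0 | 116 337.0 343.0 | 124 337.0 343.0 | 132 338.0 347.0 | 140 339.0 349.0 | 148 339.0 352.0 | 156 339.0 352.0 | 164 340.0 352.0 | 172 340.0 352.0 | 180 340.0 353.0 | 188 340.0 353.0 | 196 340.0 353.0 | 
circ [[298.8, 221.8], [394.2, 215.8], [394.2, 82.8], [288.8, 90.2], [342.8, 114.8]] [19.299999237060547, 18.399999618530273, 22.450000762939453, 24.100000381469727, 23.799999237060547] [[652.0, 142.5], [624.5, 245.2], [493.3, 210.7], [521.0, 108.0], [532.9, 166.5]]
```

```bash
python3 -m handwheel '[[[-36,7,-30],[0,0,0.031]],[[-36,8,-40],[0,0,0.03]],[[0,0,-45],[0,0,0]],[[0,0,-35],[0,0,0]],[[0,0,-18],[0,0,0]],[[0,0,-6],[0,0,0]],[[0,0,0],[0,0,0]]]' 0 && python3 -m handwheel '[[[0,0,0],[0,0,0]],[[0,0,0],[0,0,0]],[[0,0,0],[0,0,0]],[[0,0,0],[0,0,0]],[[0,0,0],[0,0,0]],[[0,0,0],[0,0,0]],[[0,0,0],[0,0,0]],[[0,0,0],[0,0,0]],[[0,0,0],[0,0,0]]]' 1
```

```text
time: 22.55
tool_pos: [573.9, 177.3, 32.0]
tcp_rot: [3.142, 0.001, -2.884]
contact_force: [0.2, 0.2, 0.3]
grip_width: 91.5
time: 23.68
tool_pos: [573.2, 177.5, 31.3]
tcp_rot: [3.142, 0.0, -2.883]
contact_force: [1.1, 0.2, -0.1]
grip_width: 6.2
```

```bash
python3 -m handwheel '[[[0,0,0],[0,0,0]],[[0,0,0],[0,0,0]]]' 1; python3 - <<'E'
from h import *
o=get_obs(); print(o["tool_pos"],o["joint_positions"])
c=capture("wrist"); save(c,"w11"); np.save("c11.npy",c,allow_pickle=True)
for n in ["wrist","side","scene"]:
    if n!="wrist": c=capture(n); save(c,n+"11")
    for r in spot_in("cover",n): print(n,round(r["score"],2),w(c,r["xyz"]).round(0),proj(c,w(c,r["xyz"])).round(0))
a=cv2.imread("pics/w11.png"); s=cv2.imread("pics/side11.png")[170:290,240:400]; e=cv2.imread("pics/scene11.png")[180:300,310:470]
o=np.zeros((600,800,3),np.uint8); o[:300,:400]=cv2.resize(s,(400,300),interpolation=2); o[:300,400:]=cv2.resize(e,(400,300),interpolation=2); o[300:,:400]=cv2.resize(a,(400,300)); o[300:,400:]=cv2.resize(a[180:480,160:560],(400,300)); cv2.imwrite("pics/comp11.png",o)
E
```

```text
time: 23.92
tool_pos: [573.2, 177.5, 31.3]
tcp_rot: [3.142, 0.0, -2.883]
contact_force: [0.1, 0.3, 0.6]
grip_width: 0.4
[573.20671754 177.47946216  31.34082638] [ 1.72544275e-01  6.74092328e-01  1.52722809e+00  1.16238809e-04
  9.40249735e-01 -1.65650488e+00]
wrist 0.59 [533. 165.   4.] [[314. 205.]]
side 0.73 [570. 161.   4.] [[303. 229.]]
scene 0.87 [589. 181.   4.] [[386. 274.]]
scene 0.53 [ 793. -146.   93.] [[241. 262.]]
```

View pics/comp11.png

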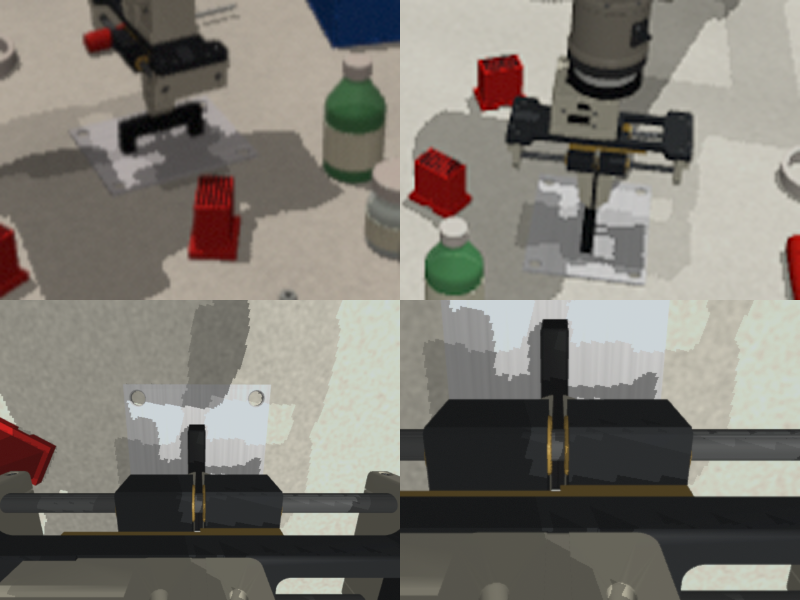

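The picture shows the jaws closed above/along the handle line, and the reading is about 0, so nothing is gripped. Cover holes are visible at about (221,155) and (410,155) native. I'll check numerically where the cover is now.

```bash
python3 - <<'E'
from h import *
c=np.load("c11.npy",allow_pickle=True).item()
p=back(c,[(221,155),(410,155)],4)[:,:2]; print("holes now",p.round(1),"before (521,108),(493.3,210.7)")
M=np.array(c["cam_to_world"]);print("cam",M[:3,3].round(1))
# bar far end, native px: crop (554,320)->(554-400+160, 320-300+180)
print("bar far end z38",back(c,[(301,200),(328,200)],38).round(1))
s=capture("side")
k=lambda P:((proj(s,P)-[240,170])*2.5).round(0).tolist()
t=np.array([573.2,177.5]); d=np.array([np.cos(.258),np.sin(.258)])
print("TCP,tip in comp",k([[*t,31],[*t,9]]),"bar ends expected",k([[*(t-45*d),38],[*(t+45*d),38]]))
print(k([[*(t-68*d+53*np.array([d[1],-d[0]])),4]]))
c7=np.load("c7.npy",allow_pickle=True).item(); g7=cv2.cvtColor(c7["img"],6+1);g=cv2.cvtColor(c["img"],7)
for r in (330,345): print(g7[r,295:345:2].tolist(),g[r,295:345:2].tolist())
E
```

```text
holes now [[519.  108.5]
 [492.1 210.2]] before (521,108),(493.3,210.7)
cam [504.2 160.2 196.8]
bar far end z38 [[527.  158.1  38. ]
 [523.8 170.5  38. ]]
TCP,tip in comp [[158.0, 116.0], [159.0, 134.0]] bar ends expected [[117.0, 120.0], [198.0, 100.0]]
[[117.0, 180.0]]
[35, 34, 34, 34, 35, 92, 89, 63, 61, 61, 61, 61, 60, 60, 61, 61, 66, 96, 61, 34, 34, 34, 33, 34, 34] [44, 45, 45, 45, 45, 45, 127, 162, 98, 85, 86, 85, 85, 83, 55, 90, 98, 53, 45, 45, 45, 45, 45, 45, 45]
[34, 35, 34, 34, 36, 85, 88, 56, 32, 31, 87, 220, 215, 43, 31, 36, 75, 89, 56, 34, 34, 34, 34, 33, 34] [44, 45, 45, 45, 46, 45, 81, 129, 94, 31, 27, 25, 28, 29, 34, 75, 80, 47, 45, 45, 45, 45, 45, 45, 45]
```

```bash
python3 -m handwheel '[[[0,0,10],[0,0,0]],[[0,0,0],[0,0,0]],[[0,0,0],[0,0,0]]]' 1; python3 - <<'E'
from h import *
c=capture("wrist"); save(c,"w12"); np.save("c12.npy",c,allow_pickle=True)
a=np.load("c11.npy",allow_pickle=True).item()
g=cv2.cvtColor(c["img"],7);g1=cv2.cvtColor(a["img"],7)
for r in (300,315,330,345,360): print(r,g1[r,295:345:2].tolist(),g[r,295:345:2].tolist())
C=cv2.HoughCircles(cv2.resize(g[100:230,180:460],None,fx=2,fy=2),cv2.HOUGH_GRADIENT,1.5,150,param1=80,param2=18,minRadius=12,maxRadius=34)
if C is not None: q=C[0][:,:2]/2+[180,100]; print(q.round(1).tolist(),back(c,q,4)[:,:2].round(1).tolist(),back(c,q,14)[:,:2].round(1).tolist())
E
```

```text
time: 24.65
tool_pos: [573.3, 177.5, 41.6]
tcp_rot: [3.142, 0.001, -2.883]
contact_force: [-0.1, -0.4, 0.5]
grip_width: 0.5
300 [27, 27, 28, 27, 28, 28, 47, 90, 73, 23, 22, 22, 19, 20, 28, 66, 69, 29, 27, 28, 28, 28, 27, 26, 27] [23, 24, 25, 27, 28, 28, 47, 91, 72, 23, 21, 22, 22, 20, 28, 75, 71, 28, 26, 23, 24, 25, 24, 25, 26]
315 [50, 50, 50, 50, 50, 49, 78, 124, 74, 69, 53, 48, 48, 48, 48, 70, 79, 46, 50, 51, 50, 46, 46, 49, 50] [50, 50, 50, 51, 50, 50, 79, 123, 73, 68, 56, 48, 48, 47, 48, 69, 78, 46, 50, 49, 49, 49, 49, 44, 45]
330 [44, 45, 45, 45, 45, 45, 127, 162, 98, 85, 86, 85, 85, 83, 55, 90, 98, 53, 45, 45, 45, 45, 45, 45, 45] [34, 44, 44, 44, 45, 45, 126, 160, 98, 84, 84, 84, 84, 82, 54, 89, 97, 52, 45, 44, 45, 44, 45, 44, 45]
345 [44, 45, 45, 45, 46, 45, 81, 129, 94, 31, 27, 25, 28, 29, 34, 75, 80, 47, 45, 45, 45, 45, 45, 45, 45] [45, 45, 44, 45, 45, 45, 80, 128, 93, 29, 28, 24, 27, 29, 33, 74, 79, 46, 44, 45, 44, 45, 44, 45, 45]
360 [31, 31, 31, 31, 31, 30, 25, 39, 53, 28, 26, 25, 27, 28, 31, 66, 27, 42, 43, 31, 31, 30, 31, 30, 30] [32, 34, 43, 43, 43, 45, 30, 39, 52, 28, 29, 106, 60, 28, 31, 66, 25, 29, 30, 30, 30, 32, 32, 34, 43]
[[225.4, 155.9], [406.1, 155.9], [311.6, 211.4]] [[519.8, 108.4], [492.6, 210.9], [538.6, 165.6]] [[519.0, 110.9], [493.2, 208.4], [536.9, 165.3]]
```

```bash
python3 - <<'E'
from h import *
im=cv2.imread("pics/side11.png"); g=cv2.cvtColor(im,cv2.COLOR_BGR2GRAY)
s=capture("side")
t=np.array([573.2,177.5]); d=np.array([np.cos(.258),np.sin(.258)]); n=np.array([-d[1],d[0]])
for z in (75,50,31,9): print(z,"finger -y face corners",proj(s,[[*(t+a*9.5*d-19*n),z] for a in (-1,1)]).round(1).tolist(),"bar line -y face",proj(s,[[*(t+a*45*d-7*n),min(z,38)] for a in (-1,1)]).round(1).tolist())
print("cols",list(range(284,330,2)))
for r in range(206,236,2): print(r,g[r,284:330:2].tolist())
E
```

```text
75 finger -y face corners [[301.9, 205.8], [308.9, 204.0]] bar line -y face [[287.8, 219.4], [320.2, 211.2]]
50 finger -y face corners [[302.4, 214.3], [309.3, 212.6]] bar line -y face [[287.8, 219.4], [320.2, 211.2]]
31 finger -y face corners [[302.7, 220.7], [309.6, 218.9]] bar line -y face [[288.0, 221.8], [320.3, 213.5]]
9 finger -y face corners [[303.1, 227.9], [309.9, 226.1]] bar line -y face [[288.5, 229.0], [320.5, 220.6]]
cols [284, 286, 288, 290, 292, 294, 296, 298, 300, 302, 304, 306, 308, 310, 312, 314, 316, 318, 320, 322, 324, 326, 328]
206 [169, 170, 169, 167, 165, 165, 147, 70, 70, 87, 70, 53, 87, 86, 86, 87, 86, 91, 94, 117, 135, 149, 160]
208 [167, 166, 155, 154, 146, 146, 141, 73, 69, 87, 87, 82, 88, 89, 93, 107, 134, 148, 159, 162, 164, 165, 164]
210 [146, 145, 143, 142, 143, 146, 144, 84, 71, 88, 87, 83, 85, 126, 137, 112, 112, 108, 126, 146, 165, 164, 164]
212 [143, 146, 145, 145, 144, 143, 144, 108, 68, 84, 85, 86, 79, 90, 55, 29, 15, 10, 78, 125, 163, 163, 163]
214 [147, 143, 143, 146, 146, 144, 140, 104, 71, 72, 66, 56, 41, 12, 9, 8, 7, 5, 34, 113, 162, 165, 1
[... 307 characters left out ...]
 32, 8, 5, 7, 10, 7, 20, 31, 43, 62, 112, 139, 134, 74, 6, 8, 16, 74, 90, 92, 125]
224 [164, 158, 25, 7, 9, 27, 72, 112, 119, 86, 84, 88, 85, 106, 81, 76, 42, 48, 64, 77, 78, 79, 96]
226 [168, 161, 39, 4, 5, 79, 141, 142, 116, 86, 79, 79, 79, 79, 78, 76, 75, 76, 78, 78, 79, 80, 100]
228 [166, 160, 42, 5, 8, 62, 109, 88, 79, 79, 80, 78, 78, 77, 76, 77, 78, 78, 79, 80, 94, 100, 100]
230 [155, 147, 85, 15, 18, 49, 79, 80, 85, 114, 81, 78, 79, 79, 78, 78, 77, 77, 77, 79, 97, 101, 102]
232 [145, 146, 144, 121, 121, 94, 125, 126, 142, 144, 127, 88, 78, 80, 79, 77, 77, 78, 78, 78, 81, 89, 99]
234 [113, 158, 168, 168, 168, 167, 168, 161, 148, 139, 136, 87, 79, 79, 78, 78, 78, 78, 78, 80, 79, 80, 82]
```

```bash
python3 -m handwheel '[[[0,0,0],[0,0,0]],[[0,0,0],[0,0,0]]]' 0.6; python3 -m handwheel '[[[0,0,0],[0,0,0]],[[0,0,0],[0,0,0]],[[0,0,0],[0,0,0]]]' 0.6; python3 - <<'E'
from h import *
c=capture("wrist"); save(c,"w13"); g=cv2.cvtColor(c["img"],7)
print(get_obs()["contact_force"])
for r in range(262,400,12): print(r,g[r,258:382:4].tolist())
E
```

```text
time: 25.0
tool_pos: [573.1, 177.5, 41.2]
tcp_rot: [3.141, -0.0, -2.883]
contact_force: [-0.4, -0.3, -0.3]
grip_width: 16.0
time: 25.38
tool_pos: [573.2, 177.5, 41.3]
tcp_rot: [3.141, -0.0, -2.883]
contact_force: [0.0, -0.4, 0.2]
grip_width: 36.6
[-0.46613575  0.41483112 -1.14170456]
262 [193, 193, 197, 191, 195, 198, 194, 195, 186, 121, 121, 42, 32, 30, 24, 22, 22, 24, 124, 124, 123, 118, 185, 200, 196, 198, 193, 201, 191, 196, 200]
274 [122, 120, 123, 121, 119, 124, 121, 122, 120, 120, 121, 48, 22, 23, 23, 22, 21, 31, 123, 123, 122, 118, 121, 122, 124, 121, 118, 122, 122, 119, 123]
286 [88, 88, 88, 88, 50, 22, 112, 120, 119, 119, 121, 48, 23, 23, 22, 23, 22, 30, 123, 122, 122, 118, 120, 121, 60, 22, 77, 88, 88, 88, 88]
298 [88, 88, 88, 50, 26, 23, 89, 120, 120, 118, 121, 59, 23, 23, 22, 22, 23, 37, 122, 122, 121, 118, 121, 192, 75, 21, 22, 78, 88, 88, 88]
310 [43, 42, 42, 42, 42, 42, 42, 42, 48, 49, 49, 49, 49, 49, 49, 49, 44, 42, 47, 49, 49, 49, 49, 49, 49, 49, 44, 42, 48, 49, 48]
322 [56, 56, 56, 56, 57, 56, 56, 56, 82, 85, 85, 86, 85, 86, 85, 86, 85, 86, 86, 85, 86, 86, 86, 86, 
[... 160 characters left out ...]
 [76, 74, 29, 23, 46, 149, 126, 124, 121, 119, 122, 79, 21, 20, 21, 23, 21, 65, 127, 123, 140, 124, 121, 120, 123, 120, 25, 26, 29, 75, 76]
358 [76, 76, 31, 25, 145, 148, 148, 215, 216, 215, 148, 156, 74, 69, 68, 97, 69, 141, 150, 160, 204, 216, 215, 215, 212, 145, 145, 28, 32, 75, 76]
370 [73, 73, 121, 126, 122, 125, 123, 172, 174, 172, 175, 173, 173, 175, 175, 172, 173, 173, 176, 175, 172, 174, 173, 173, 174, 171, 176, 173, 164, 73, 73]
382 [25, 25, 26, 26, 25, 27, 26, 26, 25, 24, 28, 29, 28, 31, 29, 30, 29, 29, 29, 29, 29, 28, 28, 29, 28, 29, 29, 28, 29, 28, 29]
394 [26, 25, 25, 25, 26, 24, 25, 25, 26, 25, 26, 29, 28, 29, 28, 30, 26, 26, 25, 26, 27, 29, 29, 28, 28, 29, 28, 29, 29, 28, 25]
```

```bash
python3 -m handwheel '[[[0,0,-9],[0,0,0]],[[0,0,0],[0,0,0]]]' 0.75; python3 -m handwheel '[[[0,0,0],[0,0,0]],[[0,0,0],[0,0,0]]]' 0.8;  python3 -m handwheel '[[[0,0,0],[0,0,0]],[[0,0,0],[0,0,0]]]' 0.87;python3 -m handwheel '[[[0,0,0],[0,0,0]],[[0,0,0],[0,0,0]]]' 0.9
```

```text
time: 25.68
tool_pos: [572.5, 177.3, 31.2]
tcp_rot: [3.141, -0.002, -2.883]
contact_force: [0.6, 0.2, -0.0]
grip_width: 23.8
time: 25.92
tool_pos: [573.3, 177.5, 32.4]
tcp_rot: [3.141, 0.0, -2.883]
contact_force: [0.4, -0.2, -0.4]
grip_width: 18.6
time: 26.18
tool_pos: [573.3, 177.5, 32.5]
tcp_rot: [3.142, 0.0, -2.883]
contact_force: [-0.1, -0.1, -0.3]
grip_width: 12.4
time: 26.42
tool_pos: [573.2, 177.5, 32.4]
tcp_rot: [3.141, 0.0, -2.883]
contact_force: [-0.1, 0.1, -0.3]
grip_width: 9.0
```

```bash
python3 -m handwheel '[[[0,0,0],[0,0,0]],[[0,0,0],[0,0,0]],[[0,0,0],[0,0,0]]]' 0.7; python3 -m handwheel '[[[0,0,-3],[0,0,0]],[[0,0,-2],[0,0,0]],[[0,0,0],[0,0,0]]]' 0.7;  python3 -m handwheel '[[[0,0,-2],[0,0,0]],[[0,0,0],[0,0,0]]]' 0.7;python3 -m handwheel '[[[0,0,-2],[0,0,0]],[[0,0,0],[0,0,0]]]' 0.7
```

```text
time: 26.8
tool_pos: [573.2, 177.5, 32.3]
tcp_rot: [3.142, -0.0, -2.883]
contact_force: [-0.4, -0.2, -0.6]
grip_width: 26.8
time: 27.18
tool_pos: [573.0, 177.4, 27.0]
tcp_rot: [3.141, -0.001, -2.883]
contact_force: [0.7, -0.5, -0.0]
grip_width: 27.7
time: 27.42
tool_pos: [573.1, 177.5, 25.1]
tcp_rot: [3.141, -0.0, -2.883]
contact_force: [-0.3, -0.3, 0.5]
grip_width: 27.6
time: 27.68
tool_pos: [573.1, 177.5, 23.2]
tcp_rot: [3.141, -0.0, -2.883]
contact_force: [0.2, 0.4, 0.8]
grip_width: 27.6
```

The reported tip length doesn't hold: at TCP 23 the tips should already be in the plate, but there is no contact. The side picture also has the finger ending near the bar's top. So the fingertips are really shorter than stated, which also explains the tilted, slipping module grasp. I'll go on lowering under force watch.

```bash
python3 -m handwheel '[[[0,0,-3],[0,0,0]],[[0,0,-2],[0,0,0]],[[0,0,0],[0,0,0]]]' 0.7;  python3 -m handwheel '[[[0,0,-3],[0,0,0]],[[0,0,0],[0,0,0]]]' 0.7; python3 -m handwheel '[[[0,0,0],[0,0,0]],[[0,0,0],[0,0,0]],[[0,0,0],[0,0,0]],[[0,0,0],[0,0,0]]]' 1
```

```text
time: 28.05
tool_pos: [573.0, 177.4, 18.1]
tcp_rot: [3.141, -0.0, -2.883]
contact_force: [0.5, -0.2, 0.4]
grip_width: 27.7
time: 28.3
tool_pos: [573.0, 177.4, 15.1]
tcp_rot: [3.141, -0.0, -2.883]
contact_force: [0.3, -0.3, -0.8]
grip_width: 27.6
time: 28.8
tool_pos: [573.3, 177.3, 15.4]
tcp_rot: [-3.141, 0.0, -2.883]
contact_force: [1.2, -2.1, -0.6]
grip_width: 13.8
```

```bash
python3 -m handwheel '[[[0,0,0],[0,0,0]],[[0,0,0],[0,0,0]],[[0,0,-4],[0,0,0]],[[0,0,-3],[0,0,0]],[[0,0,-2],[0,0,0]],[[0,0,0],[0,0,0]]]' 0.7;  python3 -m handwheel '[[[0,0,0],[0,0,0]],[[0,0,0],[0,0,0]],[[0,0,0],[0,0,0]],[[0,0,0],[0,0,0]]]' 1; python3 -m handwheel '[[[0,0,4],[0,0,0]],[[0,0,4],[0,0,0]],[[0,0,0],[0,0,0]],[[0,0,0],[0,0,0]]]' 1;
```

```text
time: 29.55
tool_pos: [573.0, 177.5, 6.1]
tcp_rot: [3.141, -0.0, -2.883]
contact_force: [-0.5, -0.2, 0.0]
grip_width: 27.6
time: 30.05
tool_pos: [573.3, 177.5, 6.4]
tcp_rot: [3.142, 0.0, -2.883]
contact_force: [-0.1, -0.3, 0.7]
grip_width: 13.7
time: 30.55
tool_pos: [573.1, 177.5, 14.2]
tcp_rot: [3.141, -0.0, -2.883]
contact_force: [-0.5, 0.1, -4.1]
grip_width: 13.9
```

```bash
python3 -m handwheel '[[[0,0,16],[0,0,0]],[[0,0,26],[0,0,0]],[[0,0,30],[0,0,0]],[[0,0,30],[0,0,0]],[[0,0,0],[0,0,0]]]' 1; python3 -m handwheel '[[[-1.5,-30,0],[0,0,-0.03]],[[-1.5,-40,0],[0,0,-0.03]],[[-1.5,-40,0],[0,0,-0.03]],[[-2,-45,0],[0,0,-0.03]],[[-2,-45,0],[0,0,-0.03]],[[-2,-45,0],[0,0,-0.03]],[[-2,-45,0],[0,0,-0.03]],[[-2,-40,0],[0,0,-0.03]],[[-1,-35,0],[0,0,-0.03]],[[-1,-30,0],[0,0,-0.031]],[[0,0,0],[0,0,0]],[[0,0,0],[0,0,0]]]' 1; python3 - <<'E'
from h import *
c=capture("wrist"); save(c,"w14"); np.save("c14.npy",c,allow_pickle=True)
o=get_obs(); print(o["time"],o["tool_pos"],o["tcp_rot"],o["contact_force"],o["moment"])
z=o["tool_pos"][2]-6.2
ctr=np.array([556.2,-218.3]); t=-.043; R=np.array([[np.cos(t),-np.sin(t)],[np.sin(t),np.cos(t)]])
H=np.array([[-68,-53],[68,-53],[68,53],[-68,53]])@R.T+ctr
print("expected holes top",proj(c,np.c_[H,np.full(4,z+4)]).round(0).tolist(),"posts",proj(c,np.c_[H,np.full(4,72)]).round(0).tolist())
g=cv2.cvtColor(c["img"],7)
C=cv2.HoughCircles(cv2.resize(g[:280],None,fx=2,fy=2),cv2.HOUGH_GRADIENT,1.5,120,param1=80,param2=20,minRadius=16,maxRadius=55)
if C is not None: print(np.c_[C[0]/2].round(1).tolist()[:8])
E
```

```text
time: 31.18
tool_pos: [575.0, 177.8, 119.7]
tcp_rot: [-3.141, 0.007, -2.883]
contact_force: [0.2, -0.2, -5.0]
grip_width: 13.6
time: 32.67
tool_pos: [556.1, -216.9, 115.3]
tcp_rot: [3.14, -0.002, 3.099]
contact_force: [-0.3, 0.0, -4.1]
grip_width: 14.1
32.725 [ 556.28016081 -216.54127995  115.5964627 ] [ 3.14046251e+00 -1.36175782e-03  3.09945006e+00] [ 0.43931184  0.66533305 -3.04471509] [ 0.06744854 -0.07883569  0.0463283 ]
expected holes top [[204.0, 160.0], [224.0, 398.0], [404.0, 398.0], [423.0, 161.0]] posts [[227.0, 159.0], [240.0, 357.0], [389.0, 357.0], [402.0, 159.0]]
[[425.6000061035156, 159.39999389648438, 14.199999809265137], [208.89999389648438, 156.39999389648438, 14.399999618530273], [142.10000610351562, 28.100000381469727, 25.399999618530273], [432.3999938964844, 247.10000610351562, 24.600000381469727], [72.4000015258789, 96.4000015258789, 21.299999237060547], [561.4000244140625, 263.6000061035156, 16.200000762939453], [490.1000061035156, 181.89999389648438, 20.200000762939453], [604.9000244140625, 58.099998474121094, 17.600000381469727]]
```

```bash
python3 -m handwheel '[[[0,0,-10],[0,0,0]],[[0,0,-8],[0,0,0]],[[0,0,-3],[0,0,0]],[[0,0,0],[0,0,0]],[[0,0,0],[0,0,0]]]' 1; cat > meas.py <<'E'
from h import *
c=capture("wrist"); save(c,"wm"); o=get_obs(); print(o["time"],o["tool_pos"].round(1),o["tcp_rot"].round(3),o["contact_force"].round(1))
z=o["tool_pos"][2]-6.2+4
ctr=np.array([556.2,-218.3]); t=-.043; R=np.array([[np.cos(t),-np.sin(t)],[np.sin(t),np.cos(t)]])
H=np.array([[-68,-53],[-68,53]])@R.T+ctr
e=proj(c,np.c_[H,[z,z]]); g=cv2.cvtColor(c["img"],7); q=[];d=[]
for u,v in e:
    u0,v0=int(u)-24,int(v)-24; s=cv2.resize(g[v0:v0+48,u0:u0+48],None,fx=6,fy=6,interpolation=cv2.INTER_CUBIC)
    C=cv2.HoughCircles(s,cv2.HOUGH_GRADIENT,1.2,300,param1=90,param2=15,minRadius=72,maxRadius=108)
    b=C[0][0]/6; q.append([b[0]+u0-.4,b[1]+v0-.4]); print("circle",q[-1],b[2])
    d.append(dark(c,*q[-1],r=9))
q=np.array(q);d=np.array(d); h=back(c,q,z)[:,:2];p=back(c,d,72)[:,:2]
print("expected px",e.round(0).tolist(),"post px",np.round(d,1).tolist(),"exp",proj(c,np.c_[H,[72,72]]).round(1).tolist())
f=lambda a:(np.hypot(*(a[1]-a[0])).round(1),np.arctan2(*(a[1]-a[0])[::-1]).round(4))
print("holes",h.round(1).tolist(),f(h),"posts",p.round(1).tolist(),f(p),"hole-post",(h-p).round(1).tolist())
cv2.imwrite("pics/m.png",c["img"][:,:,::-1])
E
python3 meas.py
```

```text
time: 33.35
tool_pos: [556.9, -217.6, 95.6]
tcp_rot: [-3.141, 0.0, 3.099]
contact_force: [0.5, 0.4, -3.9]
grip_width: 14.2
33.4 [ 556.9 -217.6   95.6] [-3.141e+00  1.000e-03  3.099e+00] [-0.3  0.  -4.6]
circle [np.float32(210.3), np.float32(156.5)] 12.56Traceback (most recent call last):
  File "meas.py", line 10, in <module>
    b=C[0][0]/6; q.append([b[0]+u0-.4,b[1]+v0-.4]); print("circle",q[-1],b[2])
      ~^^^
TypeError: 'NoneType' object is not subscriptable
```

```bash
python3 - <<'E'
import cv2
g=cv2.cvtColor(cv2.imread("pics/wm.png"),cv2.COLOR_BGR2GRAY)
for u,v in [(210,158),(426,160)]:
    print(list(range(u-22,u+23,2)))
    for r in range(v-22,v+23,2): print(r,' '.join('%3d'%x for x in g[r,u-22:u+23:2]))
E
```

```text
[188, 190, 192, 194, 196, 198, 200, 202, 204, 206, 208, 210, 212, 214, 216, 218, 220, 222, 224, 226, 228, 230, 232]
136 226 226 226 226 226 226 227 226 226 226 226 226 226 226 226 226 226 226 226 226 226 226 226
138 226 226 226 226 226 226 226 226 226 226 226 227 226 226 226 226 226 226 226 226 226 226 226
140 226 226 226 226 226 226 226 226 226 226 226 226 226 226 226 226 227 226 226 226 226 226 226
142 226 226 226 226 226 226 226 220 200 173 174 189 220 224 226 226 226 226 226 226 226 226 226
144 226 226 226 226 226 223 186 168 155 146 180 197 187 170 206 226 226 226 226 226 226 226 226
146 226 226 226 226 222 173 164 121 213 224 224 223 175 130 142 188 226 226 226 226 226 226 226
148 226 226 226 225 188 165 108 214 224 224 223 175 110 107 110 149 198 226 226 226 226 226 226
150 226 226 226 216 175 106 208 223 224 224 172 109 107 106 111 134 158 219 226 226 226 226 226
152 226 226 226 201 159 108 220 223 224 220 122 107 106 127 131 110 119 180 226 226 226 226 226
154 226 226 226 191 127 154 223 223 223 218 113 106 106 125  68  40  52 155 223 226 226 226 226
156 226 226 225 198 134 
[... 2847 characters left out ...]
 146 160 161 160 159 156 156
170 167 164 160 157 161 161 152 144 146 148 149 147 129 114 124 144 160 162 161 160 158 156 157
172 167 164 160 157 160 161 161 162 150 134 143 144 144 145 154 161 163 162 162 160 158 156 157
174 166 164 160 157 160 160 161 164 163 162 161 162 161 159 159 162 163 162 161 159 158 155 158
176 165 162 158 156 159 159 160 163 162 162 162 163 161 158 159 161 162 162 161 159 157 154 158
178 165 161 158 156 159 159 161 163 163 162 163 163 161 158 159 161 162 162 160 159 157 155 158
180 165 161 158 157 159 158 161 163 163 162 163 163 160 158 159 162 162 162 161 159 157 155 159
182 165 161 157 156 159 158 161 163 163 162 163 163 160 158 160 161 162 162 161 159 156 155 158
```

```bash
cat > hp.py <<'E'
import sys
from h import *
def run(c,hp,z,dp=None):
    ctr=np.array([556.2,-218.3]); t=-.043; R=np.array([[np.cos(t),-np.sin(t)],[np.sin(t),np.cos(t)]])
    H=np.array([[-68,-53],[-68,53]])@R.T+ctr
    h=back(c,hp,z)[:,:2]; d=h[1]-h[0]; yaw=np.arctan2(d[1],d[0])-np.pi/2
    print("holes",h.round(1).tolist(),np.hypot(*d).round(1),"yaw",yaw.round(4),"posts",H.round(1).tolist(),"err",(h-H).round(1).tolist())
    print("posts px exp",proj(c,np.c_[H,[72,72]]).round(1).tolist())
    if dp: print("thread world",back(c,dp,72)[:,:2].round(1).tolist())
E
python3 - <<'E'
from hp import *
c=capture("wrist"); run(c,[(209,157),(426.7,157)],93.4,[(218,157.3),(414,158)])
E
```

```text
holes [[485.3, -266.7], [489.7, -161.3]] 105.6 yaw -0.0417 posts [[486.0, -268.3], [490.5, -162.4]] err [[-0.7, 1.6], [-0.8, 1.2]]
posts px exp [[218.5, 157.9], [412.2, 158.1]]
thread world [[485.7, -268.6], [490.5, -161.4]]
```

```bash
python3 -m handwheel '[[[0.6,-1.2,-2],[0,0,-0.001]],[[0,0,0],[0,0,0]],[[0,0,0],[0,0,0]],[[0,0,0],[0,0,0]]]' 1; python3 - <<'E'
from h import *
c=capture("wrist"); save(c,"wm2"); o=get_obs(); print(o["time"],o["tool_pos"],o["tcp_rot"],o["contact_force"],o["moment"],o["grip_width"])
g=cv2.cvtColor(c["img"],7).astype(int)
# hole outlines: deviation from plate level along centre row/col
from hp import run
hp=[]
for u,v in [(209,157),(427,157)]:
    a=g[v-26:v+27,u-26:u+27]; bg=np.median(np.r_[a[:6].ravel(),a[-6:].ravel()]); m=(abs(cv2.GaussianBlur(a.astype(np.float32),(3,3),0)-bg)>11).astype(np.uint8)
    n,l,s,ce=cv2.connectedComponentsWithStats(cv2.morphologyEx(m,cv2.MORPH_CLOSE,np.ones((7,7),np.uint8))); i=l[26,26] or 1+s[1:,4].argmax(); hp.append((u-26+s[i,0]+s[i,2]/2-.5,v-26+s[i,1]+s[i,3]/2-.5)); print(s[i])
z=o["tool_pos"][2]-2.2; print(hp); run(c,hp,z)
s=capture("side"); np.save("sf.npy",s,allow_pickle=True); save(s,"sf")
for r in spot_in("module","side")[:3]+spot_in("cover","side")[:2]: print(round(r["score"],2),w(s,r["xyz"]).round(0))
# side view: +x holes expected location & darkness
t=-.043; R=np.array([[np.cos(t),-np.sin(t)],[np.sin(t),np.cos(t)]]); H=np.array([[-68,-53],[68,-53],[68,53],[-68,53]])@R.T+[556.2,-218.3]
gs=cv2.cvtColor(s["img"],7)
for p in proj(s,np.c_[H,[z]*4]):
    u,v=p.round().astype(int); print(p.round(1)); print(gs[v-6:v+7:1,u-8:u+9].tolist() if p is None else '\n'.join(' '.join('%3d'%x for x in r) for r in gs[v-6:v+7,u-8:u+9]))
E
```

```text
time: 33.95
tool_pos: [557.3, -218.7, 93.4]
tcp_rot: [3.142, 0.0, 3.098]
contact_force: [0.9, -1.4, -4.1]
grip_width: 13.8
34.0 [ 557.31243142 -218.72453345   93.37555615] [3.14149933e+00 7.49011291e-05 3.09778242e+00] [ 0.27948352  0.00972138 -3.91051282] [ 0.06400459 -0.00636523  0.00703863] 13.747209622010983
[ 10  10  32  32 786]
[ 10  11  32  31 701]
[(np.float64(208.5), np.float64(156.5)), (np.float64(426.5), np.float64(157.0))]
holes [[485.4, -268.0], [490.2, -162.4]] 105.7 yaw -0.045 posts [[486.0, -268.3], [490.5, -162.4]] err [[-0.5, 0.4], [-0.3, 0.0]]
posts px exp [[219.1, 157.2], [415.2, 157.3]]
0.5 [ 596. -238.   25.]
0.8 [ 542. -242.   90.]
0.59 [ 549. -268.    7.]
[287.6 324.8]
113 123 154 160 159 157 126 119 118 119 113 113 112 111 110 111 111
110 123 172 181 181 178 164 160 160 156 126 120 119 119 117 113 112
107 118 175 183 184 184 181 182 182 180 164 161 160 160 156 123 112
 96 115 174 184 185 185 184 184 183 183 181 181 180 181 176 130 113
 86 106 173 183 185 184 180 174 171 166 174 176 178 181 178 157 124
 85 100 170 182 182 173 152 139 133 129 135 142 155 177 18
[... 2479 characters left out ...]
 111 110 110 111 110
111 110 111 109 110 111 109 110 108 108 110 109 109 110 110 109 110
112 111 108 110 108 109 108 109 114 114 110 112 109 109 109 110 110
 98 105  99 107 109 107 108 108 112 112 109 110 110 110 109 109 110
 88  94  91 105 110 107 101  98 105 106 102 102 103 107 110 110 110
 86  88  91 107 110 103  92  90  95  95  95 103 100 108 108 110 110
 86  87  91 106 109 105  93  89  89  88  90  96 101 107 108 109 109
 85  89  90 103 108 107 103  98  94  94  95 101 104 108 109 110 110
 87  88  90 101 108 109 109 107 105 105 106 109 110 111 110 111 110
 86  87  88  98 108 109 110 110 109 110 109 110 109 109 110 110 109
 85  88  89  96 106 108 109 110 109 109 109 109 109 108 109 109 109
```

```bash
python3 -c "
from plant import bot,get_obs
o=get_obs();print(o['time'],o['tool_pos'],o['dq'].round(3),o['grip_width'])
print(bot.close_job())"
```

```text
34.15 [ 557.30446848 -218.71948691   93.36969847] [ 0.001 -0.001 -0.     0.    -0.001 -0.001] 13.560917946172571
the job is handed in; nothing more can be done
None
```

I handed the job in at 34 s with the module slid home and let go, and the cover held level about 15 mm above the posts. No verdict is reported, and I could not check the detent directly.

- **Module:** My first grasp tilted the module about 0.05 rad and slipped when the foot met the detent ball. I let go and pushed the block's rear face from low down until it stopped hard.
    - Afterwards the picture showed it under the lips at chassis x ≈ 39.7 mm. The end stop should sit at 39.5 mm, and the limit is 41.5 mm.
    - The y reading of 2.5 mm is probably too high, because the block's visible side was included. The channel allows at most about 1.5 mm.
    - That the detent is up follows only from this position, not from a direct look.
- **Cover:** The first close on the handle caught nothing. The fingertips do not reach as far ahead of the tool point as the 22 mm stated: there was no contact at a height where they should already have been in the plate. I went about 25 mm lower and got a firm grip, reading 13.8 mm on the 14 mm bar with about 4 N of weight.
- **Last checks:**
    - The two cover holes nearest the robot lie within 0.7 mm of their posts by the wrist camera.
    - The cover's yaw matches the chassis to 0.002 rad.
    - The tool was still.
    - The two far holes are hidden from the wrist camera. I checked them only roughly from the side camera, where three of the four holes sit 1–2 pixels below where I expected. The fourth, at the far +y corner, is mostly hidden by the gripper.
    - Tracking from the arm's own position differs from the camera by about 1.5 mm, inside the 4 mm limit.

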